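Load the egg cooker and cover it

TASK

Load the egg cooker: take the three eggs out of the pulp tray and set them one by one, upright as they stand, into the three pockets of the cooker's rack, lowering each one gently until it sits right down in its pocket. Then put the clear lid on the cooker so that it lies level and fully down inside the raised lip. Do not knock, drop or tip the eggs, and leave the egg cups and the teaspoon where they are.

Things in the scene. Friction and masses are not known exactly. Their poses are not given: they have to be found in the camera images.
- egg_cooker: Round white electric egg cooker, 157 mm across, fixed on the worktop, turned any way about the vertical. Origin: centre of its underside, z up, -x is its front with the black switch panel. Its grey rack has three conical pockets 120 degrees apart, centres 38 mm from the axis, mouths (inner diameter 44 mm) 62 mm above the worktop.
- pocket_1 (a point): Where the pointed lower tip of an egg comes when it sits right down in the front pocket of the rack: on the pocket's axis, 18 mm below its mouth, 44 mm above the worktop. All pockets are open above; any egg goes in any pocket.
- pocket_2 (a point): The same for the pocket at the back left of the cooker (120 degrees on).
- pocket_3 (a point): The same for the pocket at the back right of the cooker.
- lid_seat (a point): Centre of the cooker at the height of the flat ring-shaped shoulder for the lid, 55 mm above the worktop: the lid's origin comes here when the lid is fully down. A lip 5 mm high borders the shoulder (top 60 mm above the worktop; inner diameter 143 mm at its foot, flaring to 149 mm at its top).
- lid: Clear plastic dome lid, open below, loose, standing upright on the worktop: rim 138 mm across, 57 mm high without handle, 54 mm inside, wall 2.5 mm. On top a black bar handle 14 mm thick (lid x), 62 mm long (lid y), from 58 to 85 mm above the rim. About 0.16 kg. Origin: centre of the rim's plane (underside), z up.
- egg_tray: Grey moulded-pulp egg tray, 103 mm (its x) by 157 mm (its y), 2 by 3 cells at 50 mm pitch, mouths 22 mm above the worktop; fixed. Origin: centre of its underside, z up. The eggs stand in the cells at x, y = (-25, 50), (25, 0) and (-25, -50) mm; the cells beside each egg along the tray's x and y are empty.
- egg_1: Hen's egg 1, a plain light brown rigid egg 57 mm high and 44 mm across (widest 31 mm above the lower tip), about 62 g, standing pointed end down in the tray, its widest part well above the tray's rim. Origin: the pointed lower tip; z: its long axis, up.
- egg_2: Hen's egg 2, a plain light brown rigid egg 57 mm high and 44 mm across (widest 31 mm above the lower tip), about 62 g, standing pointed end down in the tray, its widest part well above the tray's rim. Origin: the pointed lower tip; z: its long axis, up.
- egg_3: Hen's egg 3, a plain light brown rigid egg 57 mm high and 44 mm across (widest 31 mm above the lower tip), about 62 g, standing pointed end down in the tray, its widest part well above the tray's rim. Origin: the pointed lower tip; z: its long axis, up.
- egg_cup_1: Small ceramic pot with stripes, 41 mm across, 48 mm high, at the back of the worktop; a bystander. Origin: centre of underside.
- egg_cup_2: Another such pot; a bystander. Origin: centre of underside.
- teaspoon: Steel teaspoon 130 mm long lying at the front of the worktop; a bystander. Origin: underneath its middle.
There are look-alikes about, which are no part of the job. What is shaped like the egg_2 but blue or turquoise is not meant. What is shaped like the egg_1 but black or purple is not meant.

How it is judged:
On the way, in this order (a step that is already met when the one before it is completed fails the run):
1. all three eggs sit upright, right down in the rack's pockets, one in each, and let go ((distance between egg_1 and pocket_1 below 0.006 m or distance between egg_1 and pocket_2 below 0.006 m or distance between egg_1 and pocket_3 below 0.006 m) and (distance between egg_2 and pocket_1 below 0.006 m or distance between egg_2 and pocket_2 below 0.006 m or distance between egg_2 and pocket_3 below 0.006 m) and (distance between egg_3 and pocket_1 below 0.006 m or distance between egg_3 and pocket_2 below 0.006 m or distance between egg_3 and pocket_3 below 0.006 m) and angle between each of egg_1, egg_2, egg_3's own z axis and vertical below 0.22 rad and contact force between the fingers and egg_1 below 0.1 N and contact force between the fingers and egg_2 below 0.1 N and contact force between the fingers and egg_3 below 0.1 N), for 0.2 s.
2. the lid is fully down and level inside the lip (horizontal distance between lid and lid_seat below 0.005 m and z of lid in the frame of lid_seat between -0.003 and 0.0025 m and angle between lid's own z axis and vertical below 0.04 rad), for 0.2 s.
At the end, for the whole second after the job is handed in: Each egg is in a pocket of its own (its lower tip within 6 mm of the pocket's point) and within 0.22 rad of upright; the lid's origin is within 5 mm of the cooker's axis and 2.5 mm of the shoulder's height, within 0.04 rad of level; eggs and lid at rest (all of step 2 and (distance between egg_1 and pocket_1 below 0.006 m or distance between egg_1 and pocket_2 below 0.006 m or distance between egg_1 and pocket_3 below 0.006 m) and (distance between egg_2 and pocket_1 below 0.006 m or distance between egg_2 and pocket_2 below 0.006 m or distance between egg_2 and pocket_3 below 0.006 m) and (distance between egg_3 and pocket_1 below 0.006 m or distance between egg_3 and pocket_2 below 0.006 m or distance between egg_3 and pocket_3 below 0.006 m) and angle between each of egg_1, egg_2, egg_3's own z axis and vertical below 0.22 rad and linear speed of each of egg_1, egg_2, egg_3, lid below 0.02 m/s); the robot touches nothing.
It fails at once if an egg is tipped over (more than 0.8 rad) or falls on the worktop (angle between any of egg_1, egg_2, egg_3's own z axis and vertical above 0.8 rad or height (world z) of any of egg_1, egg_2, egg_3 below -0.01 m).
It fails at once if an egg is knocked or pressed hard against the cooker (more than 40 N) (contact force between any of egg_1, egg_2, egg_3 and egg_cooker above 40 N).
It fails at once if an egg is let fall (it moves at more than 0.55 m/s with no finger on it) ((linear speed of egg_1 above 0.55 m/s and contact force between the fingers and egg_1 below 0.05 N) or (linear speed of egg_2 above 0.55 m/s and contact force between the fingers and egg_2 below 0.05 N) or (linear speed of egg_3 above 0.55 m/s and contact force between the fingers and egg_3 below 0.05 N)).
It fails at once if the lid is pushed against an egg (more than 8 N) (contact force between any of egg_1, egg_2, egg_3 and lid above 8 N).
It fails at once if an egg cup or the teaspoon is moved by more than 3 cm (distance of any of egg_cup_1, egg_cup_2, teaspoon from where it was at the start of the episode above 0.03 m).
It also fails if it takes over 72 s, if anything falls off the work surface, if the arm or the gripper's body presses on something with over 40 N, if the wrist force passes 120 N, or if a joint passes its speed limit or range.

ROBOT

A 7-joint arm with a two-finger parallel gripper is mounted at the origin on a cart in front of the work surface, level with it; the furniture and walls round the work are solid. World frame = base frame: x ahead of the robot, y to its left, z up, the work surface at z = 0. Lengths are in m, angles in rad, forces in N, time in s.
With the tool pointing down it reaches from about 0.4 to 0.85 m from the base axis. Payload 4.5 kg.
Tool frame: the origin (TCP) lies midway between the tips of the shut fingers; the grasp point (between the pads) lies 19 mm behind it; z points along the fingers, y is the direction in which the jaws open and shut (so a half turn about z gives the same grasp; the last joint's range is limited). The gripper opens to 88 mm and grips with 3 to 60 N. Pads are 18 mm wide; open, the fingers measure 123 mm over their backs; the gripper's body (75 mm by 187 mm) begins 45 mm behind the grasp point.
Start: joints at [-1.286, 0.689, -0.195, 1.565, 0.157, 0.902, -0.215], TCP at [0.155, 0.605, 0.239] pointing down, gripper open.
Joint ranges: [-3.01, 3.01], [-0.46, 2.08], [-1.47, 1.51], [0.13, 2.56], [-1, 4.14], [0.04, 2.09], [-2.66, 2.66]. Speed limits (rad/s): [2.57, 2.57, 3.14, 3.14, 3.14, 3.14, 3.14].

INTERFACE

Orientations are given as a unit quaternion [x, y, z, w].
In Python, from plant import r gives the robot as it stands. The module is installed in compiled form; this text tells all that it offers.
- The arm moves only by the tool carry_out, never from a script. Its argument "commands" is a list of rows, each a list of 6 numbers: the shift along the tool's x, y, z in m, then the turn, a rotation vector about the tool's x, y, z in degrees. In form: [[dx, dy, dz, wx, wy, wz], ...]. A call has 1 to 12 rows; each row is the pose to reach, as a shift and turn from the pose commanded when the call began, along the tool's axes at that moment; what a row does not reach only later rows make up. A row lasts 1/10 s, in which the tool goes at most 50 mm and 8.59 degrees, less where a joint would pass 70% of its speed; a pose out of reach is approached as far as the arm can. A call with a gripper value outside its range is refused whole. "fingers" is the closure in counts, from 0 (fully open) to 255 (shut), set as the call begins (left out, the last holds). The fingers move at their own pace and stop on an object; "grip_force" is the grip in N (left out, the last holds). Time passes only in rows, so rows that repeat a pose let the fingers close. It gives the time, the measured TCP pose, the force and the opening at its end, in the units of the state.
- r.get_state(): the state, without advancing time (a new reading comes with each control period).
- r.snapshot(name): name is "side" or "top" or "wrist"; returns a dict with "img" (400x640x3 uint8, blue, green, red), "intrinsics" (3x3 intrinsics, pixels), "extrinsics" (4x4, takes a point from camera to world coordinates); the wrist camera has in their place "tool_from_camera" (4x4, takes a point from camera to tool coordinates, whose origin is the TCP and whose axes are the flange's). Camera axes: x right, y down, z forward; pixel columns grow to the right and rows downward; lengths in m; the calibration is good to about 2 mm. A picture is of the moment at which its call begins: read the wrist's pose just before it. There is no depth.
- r.finish_job(): hands the job in, once; it reports no verdict.
Trained networks look in a picture, given as the dict that the camera call returned (one of the last four; its "shot" number tells which), for a name from the list of things; names that differ only in an ending like _2 or _b are one class to them, and where a whole thing is asked for, a point or a joint stands for the part that bears it (a point fixed in the world has none). Each returns a list of dicts, best first, with "p" (0 to 1); they miss things now and then, are a little off and sometimes report something else, mostly with a low value. They report only what shows in the picture. A call takes as long as a camera call. They do not tell look-alikes from the thing itself.
- r.spot_in(picture, label): "xyz" ([x, y, z] in m, in world coordinates, good to about 4 mm: the middle of the surface that is visible of it).
- r.spot_point(picture, label): "xyz" ([x, y, z] in m, in world coordinates, good to about 4 mm: a listed point, or the origin of a listed thing).
The state is a dict: "clock": time; "q": joint angles; "qd": joint speeds; "joint_torque": joint torques, N m; "tool_pos": TCP position; "eef_rot": TCP orientation; "contact_force": force on the tool from outside, world axes, zero at the start; "moment": the same for the moment, N m; "opening": opening from 0.0 (shut) to 1.0 (fully open).
Only numpy, scipy, OpenCV 4.12 (cv2) and the standard library are available. Lean on these libraries where they do the work, as an engineer would, in place of code of your own. Each camera call takes 0.05 s, during which the arm holds its last target.

## Working session

There is one attempt and no reset: what is moved stays moved. The work goes in short steps, Python scripts to look and compute and a tool call to move; the robot and the scene stay as the last step left them, time stands still between calls to the robot, and variables do not carry over. Pictures are saved under pics/ and viewed, and the job is handed in when it is done.

Besides the shell and the picture viewer there is one more tool, called by a JSON object that holds its "op" and its "data", one argument or row to a line. carry_out: Moves the arm, as the interface text tells. Its arguments: {"type":"object","properties":{"commands":{"type":"array","items":{"type":"array","items":{"type":"number"}}},"fingers":{"type":"number"},"grip_force":{"type":"number"}},"required":["commands"]}

```bash
mkdir -p pics; cat > h.py <<'E'
import numpy as np, cv2
from plant import r
from scipy.spatial.transform import Rotation as R
def snap(n,fn):
    p=r.snapshot(n); cv2.imwrite('pics/'+fn,p['img']); return p
E
python3 - <<'E'
from h import *
s=r.get_state(); print(s['clock'],np.round(s['tool_pos'],4),np.round(s['eef_rot'],4),s['opening'],s['contact_force'])
t=snap('top','t0.png'); d=snap('side','s0.png')
for p in (t,d):
    print(np.round(p['extrinsics'],3).tolist(),np.round(p['intrinsics'],1).tolist())
    for l in ['egg_cooker','pocket_1','pocket_2','pocket_3','lid_seat','lid','egg_tray','egg_1']:
        print(l,[(np.round(o['xyz'],4).tolist(),round(o['p'],2)) for o in r.spot_point(p,l)])
print(r.get_state()['clock'])
E
```

```text
0.0 [0.155  0.6048 0.2379] [ 1.250e-01  9.922e-01 -9.000e-04 -1.000e-04] 1.002506263969793 [ 0.78223888 -0.09327662  0.0430721 ]
[[-0.011, -0.995, 0.095, 0.414], [-1.0, 0.01, -0.016, -0.032], [0.015, -0.095, -0.995, 1.303], [0.0, 0.0, 0.0, 1.0]] [[405.9, 0.0, 322.0], [0.0, 405.9, 194.5], [0.0, 0.0, 1.0]]
egg_cooker [([0.4694, -0.3044, 0.0036], 0.59)]
pocket_1 [([0.5045, -0.3229, 0.0427], 0.8), ([0.4702, -0.2617, 0.0419], 0.77), ([0.4349, -0.319, 0.0435], 0.68), ([0.4714, -0.3038, -0.0024], 0.62)]
pocket_2 [([0.5045, -0.3229, 0.0427], 0.8), ([0.4702, -0.2617, 0.0419], 0.77), ([0.4349, -0.319, 0.0435], 0.68), ([0.4714, -0.3038, -0.0024], 0.62)]
pocket_3 [([0.5045, -0.3229, 0.0427], 0.8), ([0.4702, -0.2617, 0.0419], 0.77), ([0.4349, -0.319, 0.0435], 0.68), ([0.4714, -0.3038, -0.0024], 0.62)]
lid_seat [([0.4745, -0.3001, 0.0566], 0.67), ([0.4708, -0.2633, 0.0451], 0.24)]
lid [([0.4708, 0.2693, 0.0013], 0.78)]
egg_tray [([0.4762, -0.0126, 0.0008], 0.7), ([0.4352, -0.322, 0.045], 0.62)]
egg_1 [([0.5943, -0.0653, 0.0052], 0.7), ([0.4479, -0.0696, 0.0085], 0.66), ([0.5921, 0.0154, 0.002], 0.
[... 318 characters left out ...]
]
egg_cooker [([0.4756, -0.3006, -0.0007], 0.83), ([0.3725, 0.1341, -0.0027], 0.22)]
pocket_1 [([0.4715, -0.2658, 0.0521], 0.9), ([0.5027, -0.323, 0.0457], 0.61)]
pocket_2 [([0.4715, -0.2658, 0.0521], 0.9), ([0.5027, -0.323, 0.0457], 0.61)]
pocket_3 [([0.4715, -0.2658, 0.0521], 0.9), ([0.5027, -0.323, 0.0457], 0.61)]
lid_seat [([0.4673, -0.3007, 0.0511], 0.85)]
lid [([0.4679, 0.2668, 0.0004], 0.95)]
egg_tray [([0.4751, -0.0136, 0.0014], 0.82)]
egg_1 [([0.6704, -0.0742, 0.0031], 0.93), ([0.5017, -0.0214, 0.003], 0.85), ([0.5931, -0.0692, 0.0011], 0.75), ([0.5907, 0.0111, -0.0011], 0.7), ([0.4499, 0.0349, 0.0016], 0.65), ([0.4799, 0.1209, -0.0015], 0.59), ([0.4519, -0.0637, 0.0027], 0.51)]
0.9
```

View pics/t0.png

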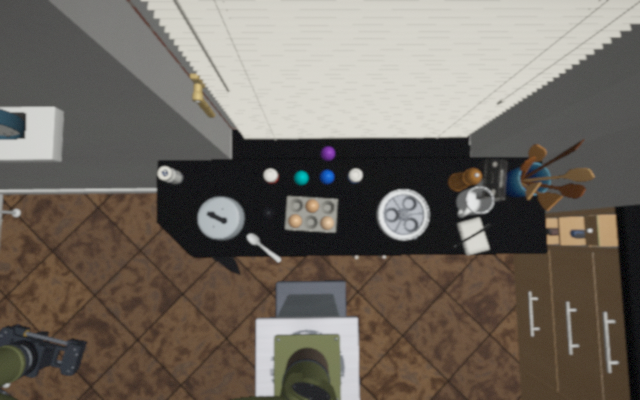

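View pics/s0.png

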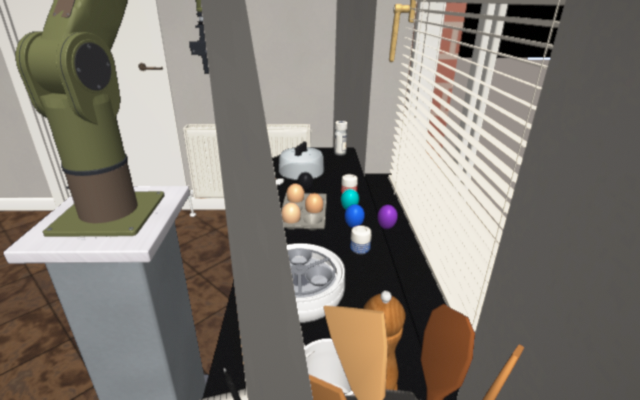

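```bash
cat >> h.py <<'E'
def Rd(ang):
    a=np.radians(ang); z=np.array([0,0,-1.]); y=np.array([np.cos(a),np.sin(a),0]); x=np.cross(y,z)
    return R.from_matrix(np.c_[x,y,z])
def mv(xyz,ang,s=None):
    s=s or r.get_state(); R0=R.from_quat(s['eef_rot'])
    d=R0.inv().apply(np.array(xyz)-s['tool_pos']); w=(R0.inv()*Rd(ang)).as_rotvec(degrees=True)
    print('row',np.round(d,4).tolist(),np.round(w,2).tolist())
def st():
    s=r.get_state(); y=R.from_quat(s['eef_rot']).as_matrix()
    print('t',round(s['clock'],2),'tcp',np.round(s['tool_pos'],4),'jaw',round(np.degrees(np.arctan2(y[1,1],y[0,1])),2),'z',np.round(y[:,2],4),'F',np.round(s['contact_force'],1),'op',round(s['opening'],3),'q',np.round(s['q'],2)); return s
def campose(p,s):
    T=np.eye(4);T[:3,:3]=R.from_quat(s['eef_rot']).as_matrix();T[:3,3]=s['tool_pos'];return T@p['tool_from_camera']
def proj(K,T,X):
    X=np.atleast_2d(X); c=(X-T[:3,3])@T[:3,:3]; u=c@K.T; return u[:,:2]/u[:,2:]
def ray(K,T,u,z):
    d=T[:3,:3]@np.linalg.inv(K)@np.array([u[0],u[1],1.]); return T[:3,3]+d*(z-T[2,3])/d[2]
E
python3 - <<'E'
from h import *
s=st(); p=snap('wrist','w0.png'); print(np.round(p['tool_from_camera'],3).tolist(),np.round(p['intrinsics'],1).tolist())
mv([0.47,0.27,0.30],90,s)
E
```

```text
t 0.9 tcp [0.1551 0.6055 0.2387] jaw 75.63 z [ 0.e+00  1.e-04 -1.e+00] F [-0.1  0.7  0.3] op 1.0 q [-1.29  0.69 -0.19  1.57  0.16  0.9  -0.22]
[[0.0, -0.957, -0.291, 0.075], [1.0, 0.0, -0.0, 0.0], [0.001, -0.291, 0.957, -0.146], [0.0, 0.0, 0.0, 1.0]] [[309.6, 0.0, 319.7], [0.0, 309.6, 198.8], [0.0, 0.0, 1.0]]
row [-0.3883, -0.2468, -0.0613] [0.01, -0.0, -14.37]
```

{"op": "carry_out", "data": {
  "commands": [
    [-0.388,-0.247,-0.02,0,0,-14.37],
    [-0.388,-0.247,-0.02,0,0,-14.37],
    [-0.388,-0.247,-0.02,0,0,-14.37],
    [-0.388,-0.247,-0.02,0,0,-14.37],
    [-0.388,-0.247,-0.02,0,0,-14.37],
    [-0.388,-0.247,-0.02,0,0,-14.37],
    [-0.388,-0.247,-0.02,0,0,-14.37],
    [-0.388,-0.247,-0.02,0,0,-14.37],
    [-0.388,-0.247,-0.02,0,0,-14.37],
    [-0.388,-0.247,-0.02,0,0,-14.37],
    [-0.388,-0.247,-0.02,0,0,-14.37],
    [-0.388,-0.247,-0.02,0,0,-14.37]
  ]
}}

```text
clock: 2.15
tool_pos: [0.4686, 0.2714, 0.2588]
eef_rot: [-0.001, 1.0, 0.001, -0.0]
contact_force: [-0.3, 0.6, 0.4]
opening: 1.002
```

```bash
python3 - <<'E'
from h import *
s=st(); p=snap('wrist','w1.png'); np.save('w1.npy',campose(p,s))
for l in ['lid']:
  print(l,[(np.round(o['xyz'],4).tolist(),round(o['p'],2)) for o in r.spot_point(p,l)],[(np.round(o['xyz'],4).tolist(),round(o['p'],2)) for o in r.spot_in(p,l)])
mv([0.475,-0.015,0.2],90)
E
```

```text
t 2.15 tcp [0.4686 0.2714 0.2588] jaw 90.1 z [-8.0e-04  1.4e-03 -1.0e+00] F [-0.3  0.6  0.4] op 1.002 q [-0.41  0.56 -0.33  1.79  0.23  0.83  0.73]
lid [([0.4688, 0.2682, 0.0033], 0.79)] [([0.4596, 0.2699, 0.0582], 0.91)]
row [-0.0058, -0.2871, 0.0585] [0.06, -0.04, 0.23]
```

View pics/w1.png

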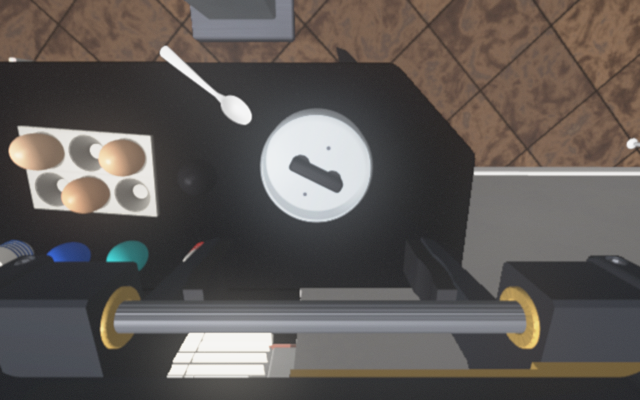

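```bash
python3 - <<'E'
import numpy as np,cv2
from h import ray,proj
T=np.load('w1.npy');K=np.array([[309.6,0,319.7],[0,309.6,198.8],[0,0,1]])
im=cv2.imread('pics/w1.png')
c=im[95:235,245:390]; cv2.imwrite('pics/w1z.png',cv2.resize(c,None,fx=4,fy=4,interpolation=cv2.INTER_CUBIC))
g=cv2.cvtColor(c,cv2.COLOR_BGR2GRAY)
n,l,s,ce=cv2.connectedComponentsWithStats((g>90).astype(np.uint8)); i=1+np.argmax(s[1:,4]); m=(l==i).astype(np.uint8)
cn,_=cv2.findContours(m,cv2.RETR_EXTERNAL,cv2.CHAIN_APPROX_NONE); cc=max(cn,key=cv2.contourArea)[:,0]+[245,95]
print(s[i], cv2.fitEllipse(cc))
# model silhouette for rim circle at z=0
for ctr in [(0.469,0.268),(0.472,0.268),(0.469,0.271)]:
    a=np.linspace(0,2*np.pi,60); X=np.c_[ctr[0]+.069*np.cos(a),ctr[1]+.069*np.sin(a),0*a]; q=proj(K,T,X); print(ctr,q.min(0),q.max(0))
print(cc.min(0),cc.max(0))
h=((g<75)&(cv2.erode(cv2.morphologyEx(m,cv2.MORPH_CLOSE,np.ones((25,25))),np.ones((9,9)))>0)).astype(np.uint8)
ys,xs=np.nonzero(h); P=np.c_[xs,ys]+[245,95]; print(len(P),cv2.minAreaRect(P.astype(np.float32)))
W=np.array([ray(K,T,p,.08) for p in P])[:,:2]; print(cv2.minAreaRect((W*1000).astype(np.float32)), W.mean(0))
E
```

```text
[  14   13  114  115 9876] ((315.78277587890625, 165.396240234375), (112.12965393066406, 113.94564819335938), 179.29388427734375)
(0.469, 0.268) [264.79165765 110.36326554] [369.22310825 213.72874371]
(0.472, 0.268) [264.90402122 112.83729628] [369.11368256 215.76371149]
(0.469, 0.271) [267.06374429 110.36790855] [371.49308371 213.73195934]
[259 108] [372 222]
103 ((316.0, 228.5), (11.0, 8.0), 90.0)
((527.2081909179688, 267.3831481933594), (13.37765121459961, 9.089823722839355), 0.08720265328884125) [0.52750931 0.26740337]
```

View pics/w1z.png

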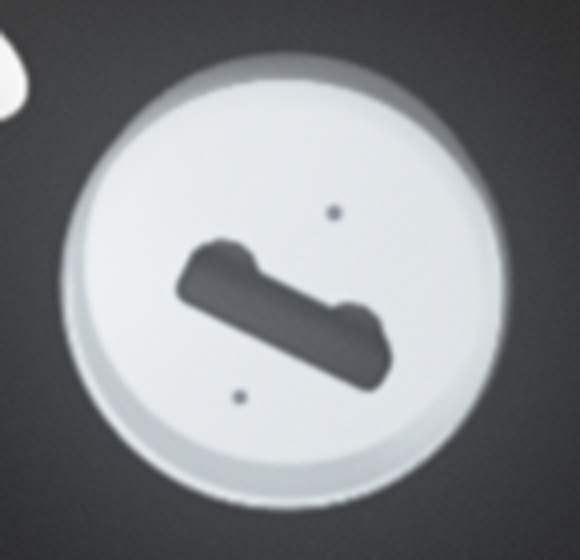

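{"op": "carry_out", "data": {
  "commands": [
    [-0.006,-0.287,0.06,0,0,0],
    [-0.006,-0.287,0.06,0,0,0],
    [-0.006,-0.287,0.06,0,0,0],
    [-0.006,-0.287,0.06,0,0,0],
    [-0.006,-0.287,0.06,0,0,0],
    [-0.006,-0.287,0.06,0,0,0],
    [-0.006,-0.287,0.06,0,0,0],
    [-0.006,-0.287,0.06,0,0,0]
  ]
}}

```text
clock: 3.1
tool_pos: [0.4756, -0.0166, 0.1986]
eef_rot: [0.0, 1.0, 0.0, -0.0]
contact_force: [0.7, 0.8, 0.3]
opening: 0.996
```

```bash
python3 - <<'E'
from h import *
s=st(); p=snap('wrist','w2.png'); np.save('w2.npy',campose(p,s))
for l in ['egg_1','egg_tray']:
  print(l,[(np.round(o['xyz'],4).tolist(),round(o['p'],2)) for o in r.spot_point(p,l)])
E
```

```text
t 3.1 tcp [ 0.4756 -0.0166  0.1986] jaw 89.99 z [-2.e-04  7.e-04 -1.e+00] F [0.7 0.8 0.3] op 0.996 q [ 0.15  0.58 -0.32  2.04  0.32  0.57  1.17]
egg_1 [([0.5008, -0.0211, 0.0077], 0.96), ([0.447, -0.0634, 0.007], 0.93), ([0.5904, -0.0675, 0.0011], 0.84), ([0.4804, 0.1211, -0.002], 0.7), ([0.5923, 0.0125, -0.001], 0.59), ([0.4565, 0.0365, 0.0066], 0.55)]
egg_tray [([0.4742, -0.0212, 0.0012], 0.98), ([0.4693, -0.2638, 0.042], 0.55)]
```

View pics/w2.png

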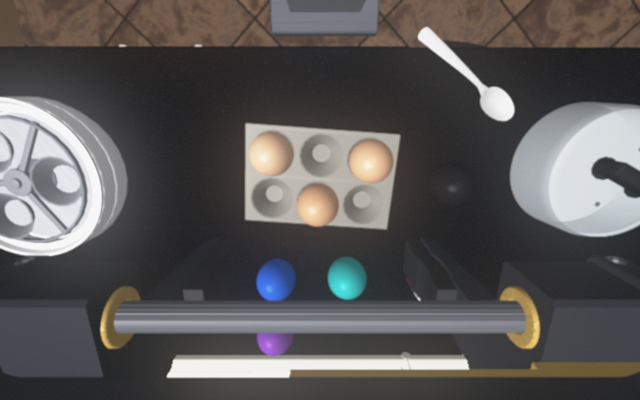

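```bash
cat >> h.py <<'E'
KW=np.array([[309.6,0,319.7],[0,309.6,198.8],[0,0,1]])
a,b=np.meshgrid(np.linspace(0,2*np.pi,48),np.linspace(-np.pi/2,np.pi/2,31))
zz=np.where(b>0,26*np.sin(b),31*np.sin(b))+31
EGG=np.c_[(22*np.cos(b)*np.cos(a)).ravel(),(22*np.cos(b)*np.sin(a)).ravel(),zz.ravel()]/1000
def eggmask(im):
    h=cv2.cvtColor(im,cv2.COLOR_BGR2HSV); return ((h[...,0]>5)&(h[...,0]<20)&(h[...,1]>60)&(h[...,2]>90)).astype(np.uint8)
def hullc(q):
    m=cv2.moments(cv2.convexHull(q.astype(np.float32))); return np.array([m['m10']/m['m00'],m['m01']/m['m00']]),m['m00']
def findeggs(im,T,tipz,K=KW,amin=500):
    m=eggmask(im); m=cv2.morphologyEx(m,cv2.MORPH_OPEN,np.ones((3,3)))
    cn,_=cv2.findContours(m,cv2.RETR_EXTERNAL,cv2.CHAIN_APPROX_NONE); out=[]
    for c in cn:
        if cv2.contourArea(c)<amin: continue
        u,A=hullc(c[:,0]); x=ray(K,T,u,tipz+.03)
        for _ in range(6):
            v,B=hullc(proj(K,T,EGG+[x[0],x[1],tipz])); x=x+ray(K,T,u,tipz+.03)-ray(K,T,v,tipz+.03)
        out.append((np.round(x[:2],4).tolist(),np.round(u,1).tolist(),round(A/B,3)))
    return out
E
python3 - <<'E'
from h import *
im=cv2.imread('pics/w2.png');T=np.load('w2.npy')
for z in (.003,.008): print(findeggs(im,T,z))
im=cv2.imread('pics/w1.png');T1=np.load('w1.npy'); print(findeggs(im,T1,.005))
for z in (.02,.0): print([np.round(ray(KW,T,u,z),4).tolist() for u in [(246,124),(400,134),(388,229),(245,219)]])
E
```

```text
[([0.5018, -0.0194], [317.0, 205.1], 0.964), ([0.455, 0.0344], [370.4, 160.9], 0.951), ([0.4474, -0.0647], [271.5, 153.4], 0.871), ([0.3429, 0.1558], [510.8, 37.4], 0.226), ([0.3424, -0.0745], [255.3, 36.7], 0.256), ([0.331, 0.2183], [583.3, 22.6], 1.392), ([0.3301, 0.0977], [448.2, 21.4], 1.914), ([0.3302, -0.1313], [190.6, 21.6], 1.893), ([0.331, -0.2502], [57.5, 22.6], 1.645)]
[([0.5001, -0.0194], [317.0, 205.1], 0.933), ([0.4541, 0.0336], [370.4, 160.9], 0.921), ([0.4466, -0.0639], [271.5, 153.4], 0.844), ([0.3438, 0.153], [510.8, 37.4], 0.218), ([0.3434, -0.0736], [255.3, 36.7], 0.248), ([0.3321, 0.2145], [583.3, 22.6], 1.347), ([0.3313, 0.0958], [448.2, 21.4], 1.853), ([0.3314, -0.1294], [190.6, 21.6], 1.833), ([0.3321, -0.2464], [57.5, 22.6], 1.593)]
[([0.5014, -0.0198], [84.5, 195.2], 0.931), ([0.4543, 0.0353], [121.9, 157.3], 0.872), ([0.4472, -0.0649], [36.5, 151.2], 0.882), ([0.3383, 0.2076], [260.9, 51.1], 0.487), ([0.3371, -0.0058], [64.1, 49.6], 0.491), ([0.3372, 0.2554], [305.0, 50.1], 0.753), ([0.4015, 0.541], [554.8, 112.3], 7.861), ([0.3906, 0.4281], [457.8, 102.2], 5.26), ([0.335, 0.1303], [189.3, 47.6], 0.538), ([0.3192, -0.0452], [23.2, 31.1], 1.112), ([0.339, 0.5847], [607.7, 52.8], 3.491), ([0.3209, 0.4522], [488.9, 33.9], 3.472), ([0.3158, 0.3208], [366.4, 28.1], 3.512), ([0.3148, 0.0646], [125.2, 26.6], 3.152)]
[[0.4193, -0.0919, 0.02], [0.4293, 0.0662, 0.02], [0.5349, 0.0606, 0.02], [0.5228, -0.1002, 0.02]]
[[0.4205, -0.0965, 0.0], [0.4311, 0.0713, 0.0], [0.5431, 0.0654, 0.0], [0.5303, -0.1053, 0.0]]
```

```bash
python3 - <<'E'
from h import *
s=st(); mv([0.501,-0.0193,0.1],86,s);mv([0.501,-0.0193,0.026],86,s)
E
```

```text
t 3.25 tcp [ 0.4761 -0.0145  0.1991] jaw 90.24 z [ 0.0011  0.0014 -1.    ] F [0.4 0.2 0.5] op 1.0 q [ 0.14  0.58 -0.32  2.04  0.32  0.57  1.17]
row [-0.0248, -0.005, 0.0991] [0.08, 0.06, 4.24]
row [-0.0247, -0.0052, 0.1731] [0.08, 0.06, 4.24]
```

{"op": "carry_out", "data": {
  "commands": [
    [-0.025,-0.005,0.05,0,0,4],
    [-0.025,-0.005,0.1,0,0,4],
    [-0.025,-0.005,0.1,0,0,4],
    [-0.025,-0.005,0.1,0,0,4]
  ]
}}

```text
clock: 3.65
tool_pos: [0.4996, -0.0205, 0.0984]
eef_rot: [0.033, 0.999, 0.0, -0.002]
contact_force: [0.7, -0.5, 1.1]
opening: 1.003
```

```bash
python3 - <<'E'
from h import *
s=st(); p=snap('wrist','w3.png'); print(findeggs(p['img'],campose(p,s),.004)[:4])
for i in range(4): s=st(); p=r.snapshot('wrist'); print(findeggs(p['img'],campose(p,s),.004)[:4])
s=st()
mv([0.501,-0.0193,0.026],86,s)
E
```

```text
t 3.65 tcp [ 0.4996 -0.0205  0.0984] jaw 86.18 z [-3.1e-03  3.0e-04 -1.0e+00] F [ 0.7 -0.5  1.1] op 1.003 q [ 0.07  0.77 -0.2   2.05  0.4   0.36  1.06]
[([0.5036, -0.0196], [321.4, 219.7], 1.058), ([0.4547, 0.0343], [397.7, 145.8], 0.955), ([0.4461, -0.0596], [255.4, 142.2], 0.628)]
t 3.7 tcp [ 0.5007 -0.0208  0.0998] jaw 86.14 z [ 1.e-04  4.e-04 -1.e+00] F [-0.5  0.2  0.5] op 1.004 q [ 0.07  0.77 -0.2   2.05  0.4   0.36  1.06]
[([0.5028, -0.0195], [321.7, 216.4], 1.022), ([0.4545, 0.0343], [397.6, 143.3], 0.946), ([0.4461, -0.0596], [256.0, 140.2], 0.631)]
t 3.75 tcp [ 0.5013 -0.021   0.1006] jaw 86.09 z [ 2.3e-03  5.0e-04 -1.0e+00] F [-0.2  0.4 -0.9] op 1.003 q [ 0.07  0.77 -0.2   2.05  0.4   0.36  1.06]
[([0.5036, -0.0198], [321.7, 216.0], 1.076), ([0.4544, 0.0343], [397.7, 141.8], 0.954), ([0.4457, -0.0595], [256.5, 138.3], 0.623)]
t 3.8 tcp [ 0.5017 -0.0214  0.101 ] jaw 86.06 z [ 3.5e-03  5.0e-04 -1.0e+00] F [-0.3  0.4  0.1] op 0.996 q [ 0.07  0.77 -0.2   2.05  0.4   0.36  1.06]
[([0.5045, -0.0205], [321.3, 216.3], 1.146), ([0.4543, 0.0343], [398.0, 140.8], 0.951), ([0.4456, -0.0592], [257.3, 137.3], 0.612)]
t 3.85 tcp [ 0.5018 -0.0216  0.101 ] jaw 86.03 z [ 3.9e-03  4.0e-04 -1.0e+00] F [ 0.2 -0.2 -0.4] op 1.001 q [ 0.07  0.77 -0.2   2.05  0.4   0.36  1.06]
[([0.5042, -0.0203], [321.8, 215.7], 1.126), ([0.4543, 0.0343], [398.4, 140.6], 0.952), ([0.4456, -0.0595], [257.1, 137.2], 0.63)]
t 3.9 tcp [ 0.5017 -0.0219  0.1009] jaw 86.01 z [ 3.7e-03  3.0e-04 -1.0e+00] F [-0.8  0.3 -0.1] op 0.997 q [ 0.07  0.77 -0.2   2.05  0.4   0.36  1.06]
row [0.0012, 0.0025, 0.0748] [0.03, 0.21, 0.01]
```

View pics/w3.png

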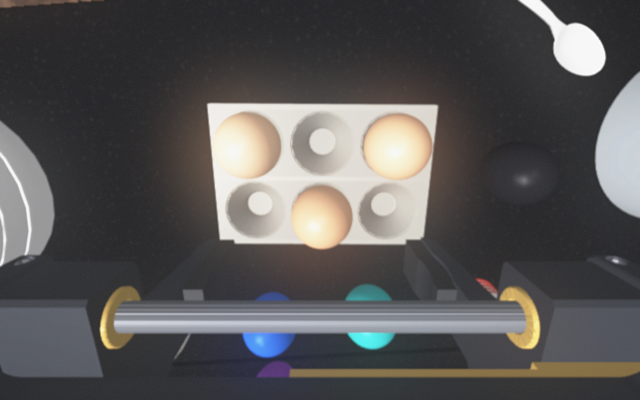

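{"op": "carry_out", "data": {
  "commands": [
    [0.0,0.002,0.03,0,0.2,0],
    [0.0,0.002,0.06,0,0.2,0],
    [0.0,0.002,0.074,0,0.2,0],
    [0.0,0.002,0.074,0,0.2,0],
    [0.0,0.002,0.074,0,0.2,0]
  ]
}}

```text
clock: 4.4
tool_pos: [0.5014, -0.0201, 0.0258]
eef_rot: [0.035, 0.999, 0.0, -0.001]
contact_force: [-0.1, 0.2, 0.1]
opening: 0.998
```

{"op": "carry_out", "data": {
  "commands": [
    [0,0,0,0,0,0],
    [0,0,0,0,0,0],
    [0,0,0,0,0,0],
    [0,0,0,0,0,0],
    [0,0,0,0,0,0],
    [0,0,0,0,0,0],
    [0,0,0,0,0,0],
    [0,0,0,0,0,0]
  ],
  "fingers": 255,
  "grip_force": 12
}}

```text
clock: 5.2
tool_pos: [0.501, -0.0194, 0.0248]
eef_rot: [0.035, 0.999, 0.001, -0.001]
contact_force: [-0.3, 2.9, 2.7]
opening: 0.487
```

```bash
python3 - <<'E'
from h import *
s=st(); p=snap('wrist','w4.png')
mv([0.502,-0.02,0.11],86,s)
mv([0.53,-0.25,0.18],90,s)
E
```

```text
t 5.2 tcp [ 0.501  -0.0194  0.0248] jaw 86.04 z [-0.003   0.0012 -1.    ] F [-0.3  2.9  2.7] op 0.487 q [ 0.01  0.91 -0.1   2.07  0.44  0.19  1.01]
row [-0.0008, -0.0004, -0.0852] [0.05, -0.17, 0.04]
row [-0.0444, -0.2279, -0.1555] [0.06, -0.17, -3.96]
```

View pics/w4.png

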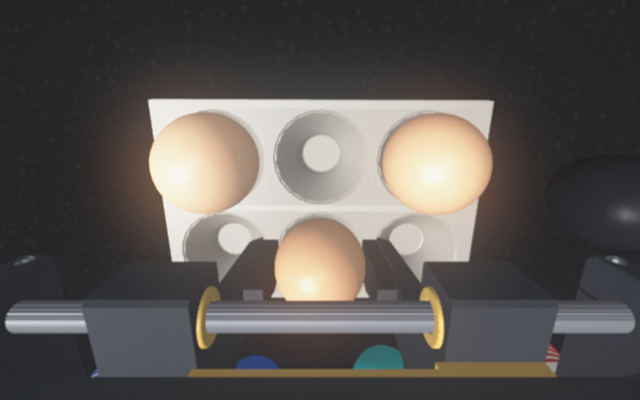

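{"op": "carry_out", "data": {
  "commands": [
    [0,0,-0.02,0,0,0],
    [0,0,-0.05,0,0,0],
    [0,0,-0.085,0,0,0],
    [-0.01,-0.03,-0.12,0,0,0],
    [-0.02,-0.07,-0.155,0,0,-4],
    [-0.05,-0.11,-0.155,0,0,-4],
    [-0.05,-0.15,-0.155,0,0,-4],
    [-0.05,-0.19,-0.155,0,0,-4],
    [-0.05,-0.23,-0.155,0,0,-4],
    [-0.052,-0.26,-0.155,0,0,-4],
    [-0.054,-0.278,-0.155,0,0,-4],
    [-0.054,-0.278,-0.155,0,0,-4]
  ]
}}

```text
clock: 6.45
tool_pos: [0.5339, -0.3056, 0.1786]
eef_rot: [0.003, 1.0, -0.001, -0.003]
contact_force: [-0.9, 0.7, -0.8]
opening: 0.491
```

{"op": "carry_out", "data": {
  "commands": [
    [0,0,0,0,0,0],
    [0,0,0,0,0,0]
  ]
}}

```text
clock: 6.65
tool_pos: [0.536, -0.299, 0.1794]
eef_rot: [-0.001, 1.0, 0.001, -0.002]
contact_force: [0.3, 0.5, -0.5]
opening: 0.489
```

```bash
python3 - <<'E'
from h import *
s=st(); p=snap('wrist','w5.png'); np.save('w5.npy',campose(p,s))
for l in ['pocket_1','lid_seat','egg_1']:
  print(l,[(np.round(o['xyz'],4).tolist(),round(o['p'],2)) for o in r.spot_point(p,l)])
st()
E
```

```text
t 6.65 tcp [ 0.536  -0.299   0.1794] jaw 90.14 z [-0.004   0.0018 -1.    ] F [ 0.3  0.5 -0.5] op 0.489 q [ 0.66  0.77 -0.4   1.65  0.38  0.81  1.66]
pocket_1 [([0.5027, -0.3213, 0.0461], 0.89), ([0.4361, -0.3254, 0.044], 0.67), ([0.4697, -0.2616, 0.046], 0.59)]
lid_seat [([0.4703, -0.3019, 0.0559], 0.57), ([0.4669, -0.2634, 0.0425], 0.54)]
egg_1 [([0.5933, -0.0658, 0.002], 0.81), ([0.5898, 0.0149, -0.002], 0.75), ([0.446, -0.0641, 0.0057], 0.73), ([0.5348, -0.3015, 0.1579], 0.63)]
t 6.85 tcp [ 0.5361 -0.2999  0.1796] jaw 90.11 z [-3.6e-03  7.0e-04 -1.0e+00] F [ 0.7 -0.5 -0.6] op 0.486 q [ 0.66  0.77 -0.4   1.65  0.38  0.81  1.66]
```

View pics/w5.png

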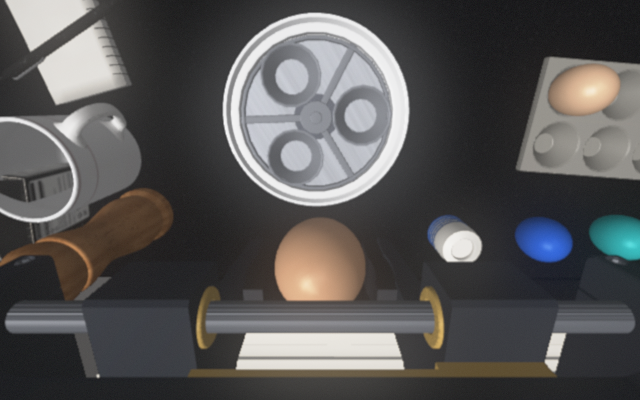

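```bash
cat > ov.py <<'E'
from h import *
import sys
def ov(fn,T,c,th,out,box,f=4):
    im=cv2.imread(fn); x0,y0,x1,y1=box; z=cv2.resize(im[y0:y1,x0:x1],None,fx=f,fy=f,interpolation=cv2.INTER_CUBIC)
    a=np.linspace(0,2*np.pi,90)
    def cir(cx,cy,rr,h,col):
        q=(proj(KW,T,np.c_[cx+rr*np.cos(a),cy+rr*np.sin(a),0*a+h])-[x0,y0]+.5)*f
        cv2.polylines(z,[q.astype(np.int32)],True,col,1)
    cir(*c,.0745,.06,(0,0,255)); cir(*c,.0785,.058,(0,255,255))
    for k in range(3):
        t=np.radians(th+120*k); cir(c[0]+.038*np.cos(t),c[1]+.038*np.sin(t),.022,.062,(0,255,0))
    cv2.imwrite(out,z)
E
python3 - <<'E'
from ov import *
ov('pics/w5.png',np.load('w5.npy'),(.470,-.302),90.5,'pics/o5.png',(215,5,415,215),3)
E
```

```text
(no output)
```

View pics/o5.png

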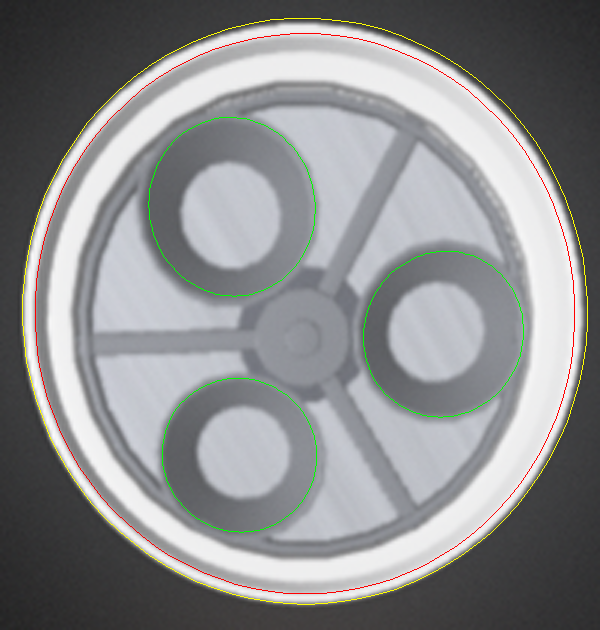

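```bash
python3 - <<'E'
from h import *
s=st(); mv([0.5033,-.3205,.10],75,s); mv([0.5033,-.3205,.070],75,s)
E
```

```text
t 6.85 tcp [ 0.5361 -0.2999  0.1796] jaw 90.11 z [-3.6e-03  7.0e-04 -1.0e+00] F [ 0.7 -0.5 -0.6] op 0.486 q [ 0.66  0.77 -0.4   1.65  0.38  0.81  1.66]
row [0.0325, -0.0206, 0.0797] [0.01, -0.21, 15.11]
row [0.0324, -0.0206, 0.1097] [0.01, -0.21, 15.11]
```

{"op": "carry_out", "data": {
  "commands": [
    [0.0325,-0.0206,0.02,0,-0.2,8],
    [0.0325,-0.0206,0.05,0,-0.2,15],
    [0.0325,-0.0206,0.07,0,-0.2,15],
    [0.0325,-0.0206,0.08,0,-0.2,15],
    [0.0325,-0.0206,0.08,0,-0.2,15],
    [0.0325,-0.0206,0.08,0,-0.2,15],
    [0.0325,-0.0206,0.08,0,-0.2,15]
  ]
}}

```text
clock: 7.55
tool_pos: [0.504, -0.3219, 0.1007]
eef_rot: [0.13, 0.991, -0.0, 0.001]
contact_force: [0.1, 0.0, -1.1]
opening: 0.491
```

```bash
python3 - <<'E'
from h import *
s=st(); p=snap('wrist','w6.png'); np.save('w6.npy',campose(p,s))
mv([0.5033,-.3205,.070],75)
E
```

```text
t 7.55 tcp [ 0.504  -0.3219  0.1007] jaw 75.02 z [ 2.1e-03 -9.0e-04 -1.0e+00] F [ 0.1  0.  -1.1] op 0.491 q [ 0.65  0.85 -0.28  1.76  0.38  0.59  1.45]
row [0.0011, 0.0013, 0.0307] [-0.02, 0.12, 0.01]
```

View pics/w6.png

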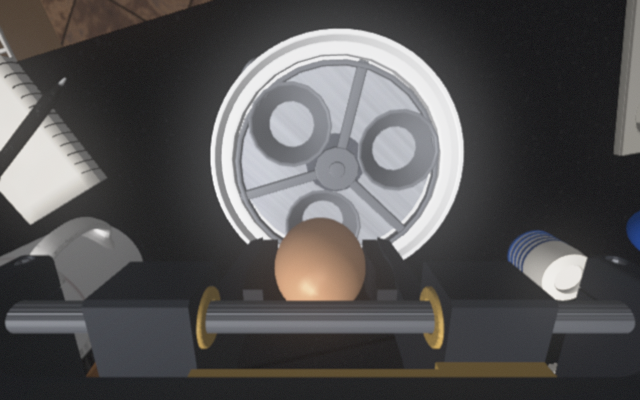

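{"op": "carry_out", "data": {
  "commands": [
    [0.001,0.0013,0.01,0,0.1,0],
    [0.001,0.0013,0.018,0,0.1,0],
    [0.001,0.0013,0.025,0,0.1,0],
    [0.001,0.0013,0.029,0,0.1,0],
    [0.001,0.0013,0.031,0,0.1,0],
    [0.001,0.0013,0.032,0,0.1,0],
    [0.001,0.0013,0.032,0,0.1,0]
  ]
}}

```text
clock: 8.3
tool_pos: [0.5025, -0.3203, 0.0676]
eef_rot: [0.131, 0.991, 0.0, -0.001]
contact_force: [1.0, -0.2, -1.3]
opening: 0.492
```

{"op": "carry_out", "data": {
  "commands": [
    [0,0,0.001,0,0,0],
    [0,0,0.002,0,0,0],
    [0,0,0.003,0,0,0],
    [0,0,0.003,0,0,0]
  ]
}}

```text
clock: 8.7
tool_pos: [0.5041, -0.3204, 0.0654]
eef_rot: [0.13, 0.991, -0.0, 0.001]
contact_force: [2.0, 0.9, 4.3]
opening: 0.489
```

{"op": "carry_out", "data": {
  "commands": [
    [0,0,0.001,0,0,0],
    [0,0,0.001,0,0,0]
  ]
}}

```text
clock: 8.9
tool_pos: [0.5043, -0.3204, 0.065]
eef_rot: [0.13, 0.991, -0.0, 0.001]
contact_force: [1.3, 1.0, 8.9]
opening: 0.487
```

{"op": "carry_out", "data": {
  "commands": [
    [0,0,0.0,0,0,0],
    [0,0,0,0,0,0],
    [0,0,0,0,0,0]
  ],
  "fingers": 70
}}

```text
clock: 9.2
tool_pos: [0.5015, -0.3203, 0.0631]
eef_rot: [0.131, 0.991, 0.0, -0.002]
contact_force: [0.5, -0.0, 0.6]
opening: 0.716
```

```bash
python3 - <<'E'
from h import *
s=st(); p=snap('wrist','w7.png'); np.save('w7.npy',campose(p,s))
E
```

```text
t 9.2 tcp [ 0.5015 -0.3203  0.0631] jaw 74.98 z [-3.4e-03  7.0e-04 -1.0e+00] F [ 0.5 -0.   0.6] op 0.716 q [ 0.63  0.91 -0.25  1.77  0.4   0.52  1.43]
```

View pics/w7.png

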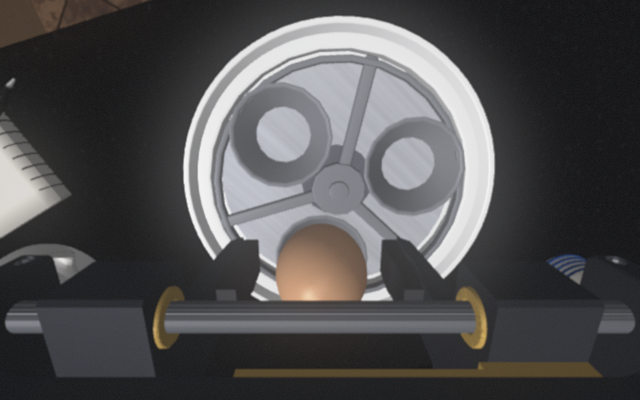

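```bash
python3 - <<'E'
from h import *
s=r.get_state(); mv([0.5025,-.3203,.125],75,s); mv([.447,-.0642,.125],86,s); mv([.447,-.0642,.1],86,s)
E
```

```text
row [-0.0006, 0.0001, -0.0619] [-0.01, -0.19, -0.01]
row [0.1193, 0.2331, -0.0615] [0.01, -0.19, -11.01]
row [0.1192, 0.2331, -0.0365] [0.01, -0.19, -11.01]
```

{"op": "carry_out", "data": {
  "commands": [
    [0,0,-0.01,0,0,0],
    [0,0,-0.03,0,0,0],
    [0,0,-0.062,0,0,0],
    [0.01,0.02,-0.07,0,0,0],
    [0.03,0.06,-0.07,0,0,-4],
    [0.05,0.1,-0.07,0,0,-11],
    [0.07,0.14,-0.07,0,0,-11],
    [0.09,0.18,-0.07,0,0,-11],
    [0.11,0.215,-0.06,0,0,-11],
    [0.1192,0.2331,-0.037,0,0,-11],
    [0.1192,0.2331,-0.037,0,0,-11],
    [0.1192,0.2331,-0.037,0,0,-11]
  ],
  "fingers": 0
}}

```text
clock: 10.45
tool_pos: [0.4478, -0.0647, 0.1011]
eef_rot: [0.035, 0.999, -0.0, -0.001]
contact_force: [-0.5, 0.3, 0.4]
opening: 1.001
```

{"op": "carry_out", "data": {
  "commands": [
    [0,0,0,0,0,0],
    [0,0,0,0,0,0]
  ]
}}

```text
clock: 10.65
tool_pos: [0.4484, -0.066, 0.1014]
eef_rot: [0.036, 0.999, -0.0, -0.0]
contact_force: [0.0, -0.9, 1.1]
opening: 1.002
```

```bash
python3 - <<'E'
from h import *
s=st(); p=snap('wrist','w8.png'); print(findeggs(p['img'],campose(p,s),.004)[:4])
mv([.447,-.0642,.026],86)
E
```

```text
t 10.65 tcp [ 0.4484 -0.066   0.1014] jaw 85.82 z [-0.e+00 -4.e-04 -1.e+00] F [ 0.  -0.9  1.1] op 1.002 q [ 0.14  0.74 -0.16  2.19  0.44  0.25  1.09]
[([0.4581, 0.0379], [464.2, 215.6], 1.148), ([0.4423, -0.0603], [327.2, 204.4], 0.569), ([0.3307, -0.0833], [277.4, 32.9], 8.589)]
row [0.0013, 0.0015, 0.0753] [-0.01, -0.01, -0.16]
```

View pics/w8.png

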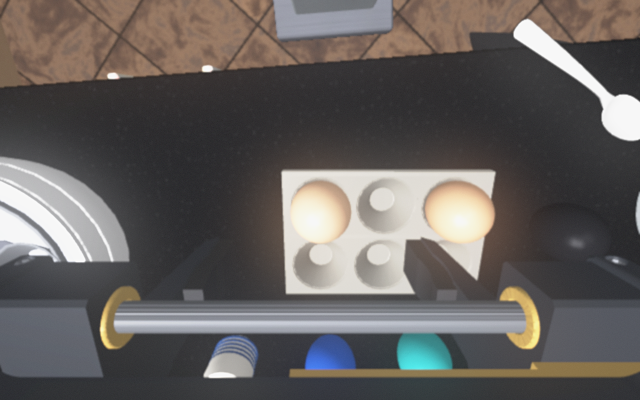

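{"op": "carry_out", "data": {
  "commands": [
    [0.0015,0.0015,0.03,0,0,0],
    [0.0015,0.0015,0.06,0,0,0],
    [0.0015,0.0015,0.075,0,0,0],
    [0.0015,0.0015,0.075,0,0,0],
    [0.0015,0.0015,0.075,0,0,0]
  ]
}}

```text
clock: 11.2
tool_pos: [0.4463, -0.0636, 0.0253]
eef_rot: [0.035, 0.999, -0.0, -0.001]
contact_force: [0.4, 0.4, -0.3]
opening: 0.997
```

{"op": "carry_out", "data": {
  "commands": [
    [0,0,0,0,0,0],
    [0,0,0,0,0,0],
    [0,0,0,0,0,0],
    [0,0,0,0,0,0],
    [0,0,0,0,0,0],
    [0,0,0,0,0,0],
    [0,0,0,0,0,0],
    [0,0,0,0,0,0]
  ],
  "fingers": 255,
  "grip_force": 12
}}

```text
clock: 12.0
tool_pos: [0.4459, -0.0649, 0.026]
eef_rot: [0.036, 0.999, -0.002, -0.001]
contact_force: [0.3, -6.1, 2.5]
opening: 0.49
```

```bash
python3 - <<'E'
from h import *
s=st(); p=snap('wrist','w9.png')
mv([.447,-.0642,.15],86,s); mv([.440,-.321,.13],105,s);mv([.440,-.321,.10],105,s)
E
```

```text
t 12.0 tcp [ 0.4459 -0.0649  0.026 ] jaw 85.88 z [-0.0024 -0.0034 -1.    ] F [ 0.3 -6.1  2.5] op 0.49 q [ 0.07  0.9  -0.04  2.22  0.97  0.05  0.57]
row [-0.0008, 0.0003, -0.124] [-0.2, -0.12, -0.12]
row [-0.0123, -0.2563, -0.1031] [-0.18, -0.16, -19.12]
row [-0.0124, -0.2562, -0.0731] [-0.18, -0.16, -19.12]
```

View pics/w9.png

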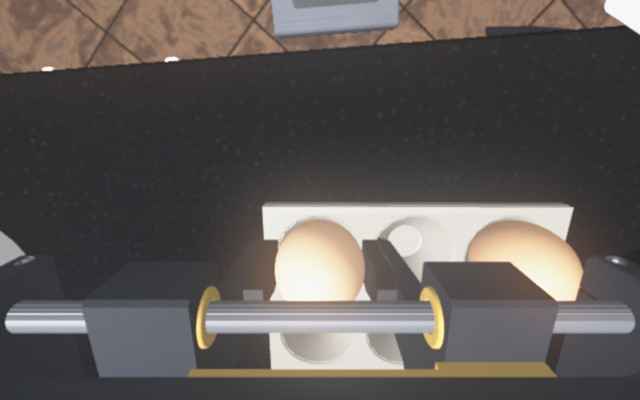

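{"op": "carry_out", "data": {
  "commands": [
    [0,0,-0.02,0,0,0],
    [0,0,-0.05,0,0,0],
    [0,0,-0.085,0,0,0],
    [0,-0.03,-0.11,0,0,0],
    [0,-0.07,-0.115,0,0,-5],
    [-0.005,-0.11,-0.115,0,0,-10],
    [-0.005,-0.15,-0.115,0,0,-15],
    [-0.01,-0.19,-0.115,0,0,-19],
    [-0.01,-0.22,-0.115,0,0,-19],
    [-0.011,-0.245,-0.11,0,0,-19],
    [-0.011,-0.256,-0.09,0,0,-19],
    [-0.011,-0.256,-0.08,0,0,-19]
  ]
}}

```text
clock: 13.25
tool_pos: [0.4383, -0.3203, 0.1042]
eef_rot: [-0.129, 0.992, 0.001, -0.001]
contact_force: [0.1, 0.9, -1.3]
opening: 0.494
```

{"op": "carry_out", "data": {
  "commands": [
    [0,0,0,0,0,0],
    [0,0,0,0,0,0],
    [0,0,0,0,0,0]
  ]
}}

```text
clock: 13.55
tool_pos: [0.4403, -0.3175, 0.1064]
eef_rot: [-0.132, 0.991, 0.0, -0.0]
contact_force: [-0.5, -0.5, -0.6]
opening: 0.487
```

```bash
python3 - <<'E'
from h import *
s=st(); p=snap('wrist','w10.png'); np.save('w10.npy',campose(p,s))
mv([0.4378,-.3211,.068],105)
E
```

```text
t 13.55 tcp [ 0.4403 -0.3175  0.1064] jaw 105.14 z [-6.e-04  6.e-04 -1.e+00] F [-0.5 -0.5 -0.6] op 0.487 q [ 0.92  0.86 -0.66  1.91  0.83  0.67  1.58]
row [0.0032, -0.0025, 0.0385] [0.02, -0.02, 0.11]
```

View pics/w10.png

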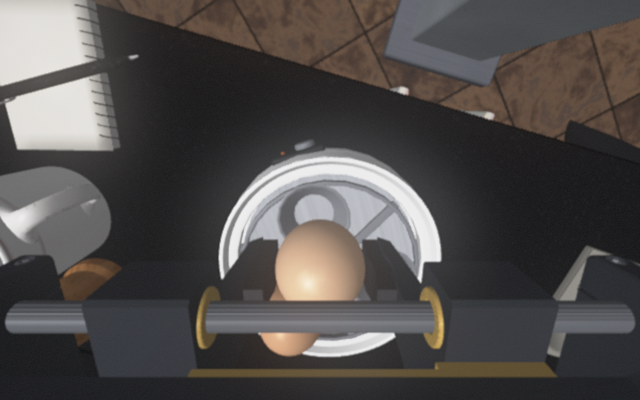

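{"op": "carry_out", "data": {
  "commands": [
    [0.003,-0.0025,0.0,0,0,0],
    [0.003,-0.0025,0.01,0,0,0],
    [0.003,-0.0025,0.02,0,0,0],
    [0.003,-0.0025,0.028,0,0,0],
    [0.003,-0.0025,0.034,0,0,0],
    [0.003,-0.0025,0.037,0,0,0],
    [0.003,-0.0025,0.038,0,0,0],
    [0.003,-0.0025,0.038,0,0,0]
  ]
}}

```text
clock: 14.4
tool_pos: [0.4372, -0.322, 0.0677]
eef_rot: [-0.131, 0.991, 0.0, -0.001]
contact_force: [-0.7, -0.0, -0.4]
opening: 0.49
```

{"op": "carry_out", "data": {
  "commands": [
    [0,0,0.001,0,0,0],
    [0,0,0.002,0,0,0],
    [0,0,0.003,0,0,0],
    [0,0,0.003,0,0,0]
  ]
}}

```text
clock: 14.8
tool_pos: [0.4369, -0.3228, 0.066]
eef_rot: [-0.13, 0.991, -0.001, -0.001]
contact_force: [-3.2, -0.2, 10.1]
opening: 0.488
```

{"op": "carry_out", "data": {
  "commands": [
    [0,0,-0.0005,0,0,0],
    [0,0,-0.001,0,0,0],
    [0,0,-0.001,0,0,0],
    [0,0,-0.001,0,0,0]
  ],
  "fingers": 70
}}

```text
clock: 15.2
tool_pos: [0.4372, -0.3219, 0.0656]
eef_rot: [-0.131, 0.991, 0.0, -0.001]
contact_force: [0.3, 0.4, -0.1]
opening: 0.724
```

```bash
python3 - <<'E'
from h import *
s=st(); p=snap('wrist','w11.png')
mv([0.437,-.3211,.125],105,s); mv([.4545,.0345,.125],86,s); mv([.4545,.0345,.1],86,s)
E
```

```text
t 15.2 tcp [ 0.4372 -0.3219  0.0656] jaw 105.01 z [-1.6e-03  6.0e-04 -1.0e+00] F [ 0.3  0.4 -0.1] op 0.724 q [ 0.89  0.92 -0.59  1.92  0.91  0.6   1.52]
row [0.0001, 0.0008, -0.0594] [0.06, -0.08, 0.01]
row [-0.1089, 0.3398, -0.0592] [0.04, -0.09, 19.01]
row [-0.109, 0.3398, -0.0342] [0.04, -0.09, 19.01]
```

View pics/w11.png

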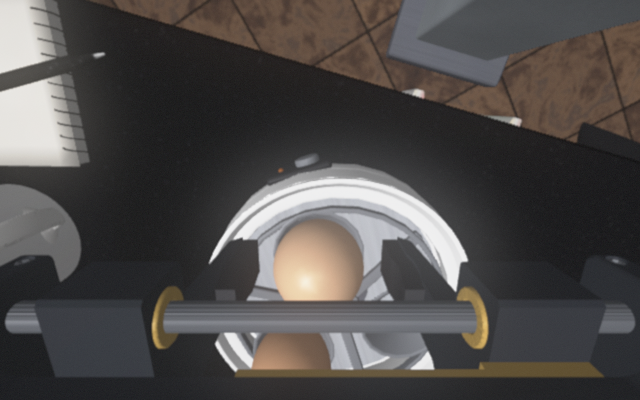

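{"op": "carry_out", "data": {
  "commands": [
    [0,0,-0.01,0,0,0],
    [0,0,-0.03,0,0,0],
    [0,0,-0.062,0,0,0],
    [-0.012,0.04,-0.07,0,0,0],
    [-0.026,0.08,-0.07,0,0,5],
    [-0.04,0.125,-0.07,0,0,10],
    [-0.054,0.17,-0.07,0,0,19],
    [-0.068,0.215,-0.07,0,0,19],
    [-0.082,0.26,-0.07,0,0,19],
    [-0.096,0.3,-0.06,0,0,19],
    [-0.109,0.335,-0.04,0,0,19],
    [-0.109,0.34,-0.034,0,0,19]
  ],
  "fingers": 0
}}

```text
clock: 16.45
tool_pos: [0.4554, 0.0415, 0.0996]
eef_rot: [0.03, 1.0, 0.003, 0.0]
contact_force: [0.1, -0.6, 0.6]
opening: 0.997
```

{"op": "carry_out", "data": {
  "commands": [
    [0,0,0,0,0,0],
    [0,0,0,0,0,0],
    [0,0,0,0,0,0]
  ]
}}

```text
clock: 16.75
tool_pos: [0.4546, 0.0327, 0.1003]
eef_rot: [0.036, 0.999, -0.0, -0.001]
contact_force: [0.6, -0.4, -0.4]
opening: 0.999
```

```bash
python3 - <<'E'
from h import *
s=st(); p=snap('wrist','w12.png'); print(findeggs(p['img'],campose(p,s),.004)[:4])
mv([.4545,.0345,.026],86)
E
```

```text
t 16.75 tcp [0.4546 0.0327 0.1003] jaw 85.82 z [-1.3e-03 -7.0e-04 -1.0e+00] F [ 0.6 -0.4 -0.4] op 0.999 q [ 0.07  0.76 -0.39  2.17  0.83  0.36  0.48]
[([0.4546, 0.034], [321.8, 213.5], 0.955), ([0.3439, -0.0983], [97.1, 60.4], 0.155), ([0.3453, 0.0389], [317.0, 44.8], 0.168), ([0.3433, -0.0139], [231.1, 48.3], 0.212)]
row [0.0002, 0.0017, 0.0743] [-0.03, -0.06, -0.18]
```

View pics/w12.png

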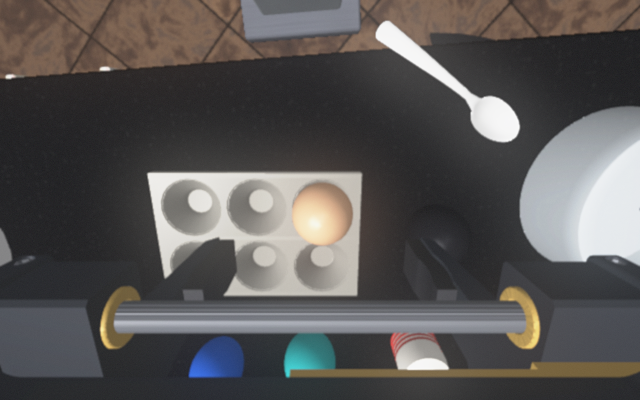

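{"op": "carry_out", "data": {
  "commands": [
    [0.0,0.0015,0.01,0,0,0],
    [0.0,0.0015,0.03,0,0,0],
    [0.0,0.0015,0.06,0,0,0],
    [0.0,0.0015,0.074,0,0,0],
    [0.0,0.0015,0.074,0,0,0],
    [0.0,0.0015,0.074,0,0,0]
  ],
  "fingers": 45
}}

```text
clock: 17.4
tool_pos: [0.4546, 0.0354, 0.0262]
eef_rot: [0.036, 0.999, -0.0, -0.001]
contact_force: [-0.5, 0.1, 0.7]
opening: 0.823
```

{"op": "carry_out", "data": {
  "commands": [
    [0,0,0,0,0,0],
    [0,0,0,0,0,0],
    [0,0,0,0,0,0],
    [0,0,0,0,0,0],
    [0,0,0,0,0,0],
    [0,0,0,0,0,0],
    [0,0,0,0,0,0]
  ],
  "fingers": 255,
  "grip_force": 12
}}

```text
clock: 18.1
tool_pos: [0.4545, 0.0346, 0.0262]
eef_rot: [0.036, 0.999, -0.001, -0.001]
contact_force: [0.4, -3.6, 6.9]
opening: 0.488
```

```bash
python3 - <<'E'
from h import *
s=st(); p=snap('wrist','w13.png')
mv([.4545,.0345,.16],86,s); mv([.4697,-.2638,.135],0,s);mv([.4697,-.2638,.135],180,s)
E
```

```text
t 18.1 tcp [0.4545 0.0346 0.0262] jaw 85.92 z [-0.0014 -0.0023 -1.    ] F [ 0.4 -3.6  6.9] op 0.488 q [-0.12  0.9  -0.09  2.2   1.02  0.08  0.3 ]
row [0.0002, -0.0004, -0.1338] [-0.13, -0.07, -0.08]
row [-0.0362, -0.2968, -0.1082] [-0.16, 0.05, 85.92]
row [-0.0362, -0.2968, -0.1082] [-0.05, -0.16, -94.08]
```

View pics/w13.png

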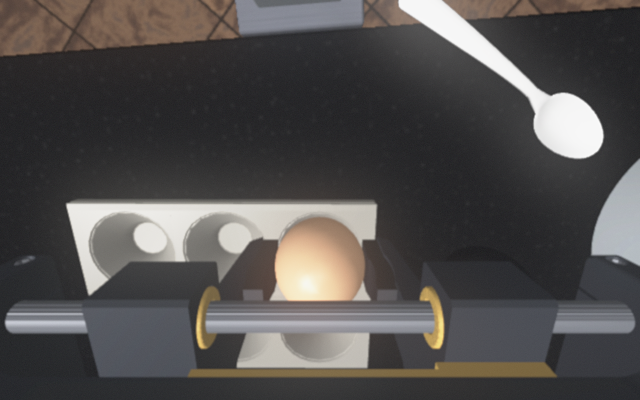

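{"op": "carry_out", "data": {
  "commands": [
    [0,0,-0.02,0,0,0],
    [0,0,-0.05,0,0,0],
    [0,0,-0.085,0,0,0],
    [0,-0.03,-0.11,0,0,6],
    [-0.004,-0.06,-0.12,0,0,14],
    [-0.008,-0.1,-0.12,0,0,22],
    [-0.012,-0.14,-0.12,0,0,30],
    [-0.018,-0.18,-0.12,0,0,38],
    [-0.024,-0.22,-0.12,0,0,46],
    [-0.03,-0.255,-0.12,0,0,54],
    [-0.034,-0.28,-0.12,0,0,60],
    [-0.0362,-0.295,-0.12,0,0,66]
  ]
}}

```text
clock: 19.35
tool_pos: [0.4699, -0.2632, 0.1453]
eef_rot: [0.576, 0.817, -0.0, -0.0]
contact_force: [0.0, 0.5, -1.8]
opening: 0.488
```

{"op": "carry_out", "data": {
  "commands": [
    [0,0,0,0,0,0],
    [0,0,0,0,0,0],
    [0,0,0,0,0,0],
    [0,0,0,0,0,0]
  ]
}}

```text
clock: 19.75
tool_pos: [0.4703, -0.2592, 0.1457]
eef_rot: [0.572, 0.82, -0.0, -0.001]
contact_force: [0.5, -1.1, -0.6]
opening: 0.494
```

```bash
python3 - <<'E'
from h import *
s=st(); p=snap('wrist','w14.png'); np.save('w14.npy',campose(p,s))
mv([.4697,-.2638,.068],20)
E
```

```text
t 19.75 tcp [ 0.4703 -0.2592  0.1457] jaw 20.19 z [-0.0018  0.0013 -1.    ] F [ 0.5 -1.1 -0.6] op 0.494 q [ 0.63  0.73 -0.35  1.91  0.43  0.58  0.35]
row [-0.004, -0.002, 0.0777] [-0.07, -0.09, 0.16]
```

View pics/w14.png

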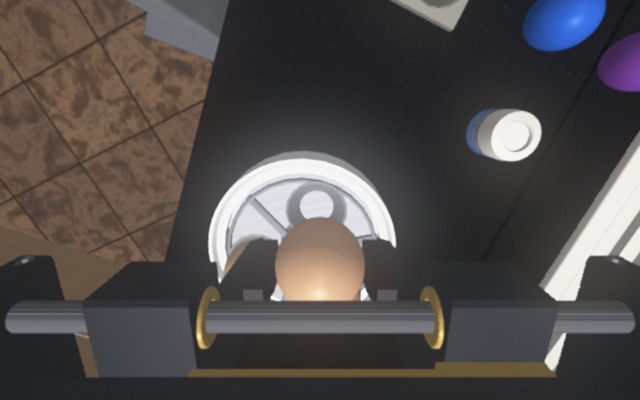

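{"op": "carry_out", "data": {
  "commands": [
    [-0.004,-0.002,0.01,0,0,0],
    [-0.004,-0.002,0.025,0,0,0],
    [-0.004,-0.002,0.04,0,0,0],
    [-0.004,-0.002,0.055,0,0,0],
    [-0.004,-0.002,0.055,0,0,0],
    [-0.004,-0.002,0.055,0,0,0],
    [-0.004,-0.002,0.055,0,0,0]
  ]
}}

```text
clock: 20.5
tool_pos: [0.4699, -0.2653, 0.0911]
eef_rot: [0.574, 0.819, -0.0, -0.0]
contact_force: [-0.4, 0.9, -1.7]
opening: 0.493
```

```bash
python3 - <<'E'
from h import *
s=st(); p=snap('wrist','w15.png'); np.save('w15.npy',campose(p,s))
mv([.4697,-.2638,.068],20)
E
```

```text
t 20.5 tcp [ 0.4699 -0.2653  0.0911] jaw 20.01 z [-8.e-04 -0.e+00 -1.e+00] F [-0.4  0.9 -1.7] op 0.493 q [ 0.6   0.82 -0.28  1.94  0.48  0.46  0.31]
row [0.0015, 0.0003, 0.0233] [-0.03, -0.0, 0.0]
```

View pics/w15.png

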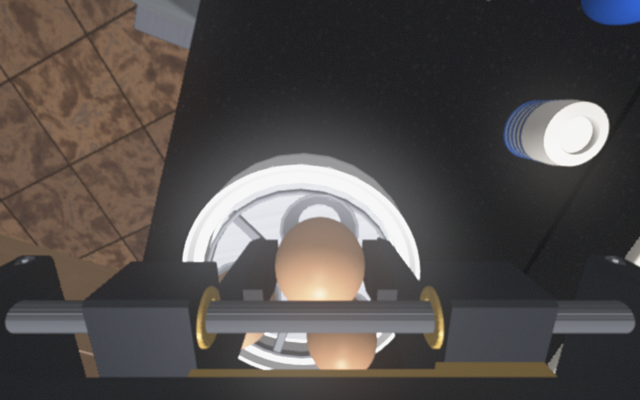

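{"op": "carry_out", "data": {
  "commands": [
    [0.001,0,0.008,0,0,0],
    [0.001,0,0.016,0,0,0],
    [0.001,0,0.021,0,0,0],
    [0.001,0,0.023,0,0,0],
    [0.001,0,0.024,0,0,0],
    [0.001,0,0.025,0,0,0],
    [0.001,0,0.025,0,0,0]
  ]
}}

```text
clock: 21.25
tool_pos: [0.4692, -0.2645, 0.0666]
eef_rot: [0.574, 0.819, -0.001, -0.0]
contact_force: [-2.8, -0.2, 8.8]
opening: 0.496
```

{"op": "carry_out", "data": {
  "commands": [
    [0,0,0.0005,0,0,0],
    [0,0,0.001,0,0,0],
    [0,0,0.001,0,0,0]
  ]
}}

```text
clock: 21.55
tool_pos: [0.4692, -0.2646, 0.0663]
eef_rot: [0.574, 0.819, -0.001, -0.0]
contact_force: [-2.6, 0.2, 14.7]
opening: 0.488
```

{"op": "carry_out", "data": {
  "commands": [
    [0,0,-0.001,0,0,0],
    [0,0,-0.0015,0,0,0],
    [0,0,-0.0015,0,0,0],
    [0,0,-0.0015,0,0,0]
  ],
  "fingers": 70
}}

```text
clock: 21.95
tool_pos: [0.4691, -0.2641, 0.066]
eef_rot: [0.574, 0.819, -0.0, -0.001]
contact_force: [-1.2, -0.1, -0.6]
opening: 0.724
```

```bash
python3 - <<'E'
from h import *
s=st(); p=snap('wrist','w16.png')
mv([0.4697,-.264,.14],20,s); mv([.54,-.26,.2],60,s)
E
```

```text
t 21.95 tcp [ 0.4691 -0.2641  0.066 ] jaw 20.0 z [-1.9e-03  6.0e-04 -1.0e+00] F [-1.2 -0.1 -0.6] op 0.724 q [ 0.58  0.86 -0.25  1.95  0.5   0.4   0.29]
row [-0.0, 0.0005, -0.074] [-0.09, -0.07, 0.0]
row [-0.0203, 0.0678, -0.1342] [-0.06, -0.1, -40.0]
```

View pics/w16.png

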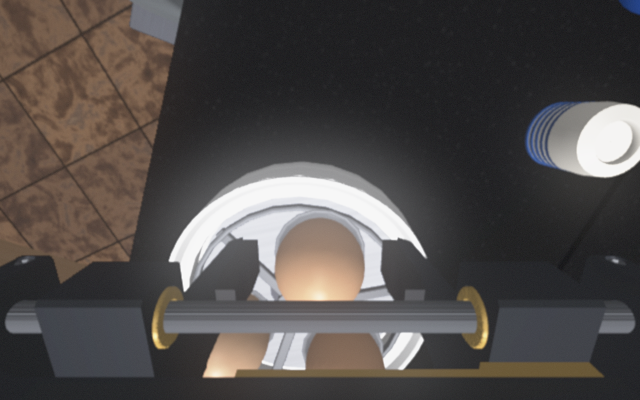

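Lift away and look at all three eggs from above with the hand off to one side.

{"op": "carry_out", "data": {
  "commands": [
    [0,0,-0.01,0,0,0],
    [0,0,-0.03,0,0,0],
    [0,0,-0.07,0,0,0],
    [0,0.01,-0.11,0,0,-4],
    [-0.02,0.068,-0.135,0,0,-12],
    [-0.02,0.068,-0.135,0,0,-20],
    [-0.02,0.068,-0.135,0,0,-28],
    [-0.02,0.068,-0.135,0,0,-36],
    [-0.02,0.068,-0.135,0,0,-40],
    [-0.02,0.068,-0.135,0,0,-40],
    [-0.02,0.068,-0.135,0,0,-40],
    [-0.02,0.068,-0.135,0,0,-40]
  ],
  "fingers": 0
}}

```text
clock: 23.2
tool_pos: [0.5401, -0.2598, 0.2013]
eef_rot: [0.259, 0.966, -0.0, -0.001]
contact_force: [-0.4, -0.7, -0.1]
opening: 0.999
```

```bash
python3 - <<'E'
from h import *
s=st(); p=snap('wrist','w17.png'); np.save('w17.npy',campose(p,s)); print(findeggs(p['img'],campose(p,s),.044))
print([(np.round(o['xyz'],4).tolist(),round(o['p'],2)) for o in r.spot_point(p,'egg_1')])
d=snap('side','s1.png')
print([(np.round(o['xyz'],4).tolist(),round(o['p'],2)) for o in r.spot_point(d,'egg_1')])
E
```

```text
t 23.2 tcp [ 0.5401 -0.2598  0.2013] jaw 59.93 z [-0.0017  0.     -1.    ] F [-0.4 -0.7 -0.1] op 0.999 q [ 0.71  0.76 -0.6   1.67  0.53  0.88  0.93]
[([0.5043, -0.3212], [241.6, 190.6], 0.903), ([0.437, -0.3278], [190.8, 128.6], 0.695), ([0.4691, -0.2657], [272.1, 124.7], 0.89), ([0.3441, -0.4021], [48.9, 74.4], 0.431), ([0.3652, -0.2804], [183.9, 15.2], 0.302), ([0.3478, -0.3328], [117.1, 31.3], 1.6)]
[([0.6687, -0.0684, -0.0015], 0.94), ([0.4699, -0.2596, 0.043], 0.84), ([0.504, -0.3245, 0.0483], 0.78), ([0.5878, 0.0124, -0.0009], 0.76), ([0.5936, -0.0699, 0.0026], 0.76), ([0.4362, -0.3215, 0.0464], 0.67)]
[([0.6678, -0.0715, 0.0003], 0.86), ([0.4644, -0.2653, 0.0406], 0.73), ([0.5939, -0.0685, 0.0037], 0.69), ([0.4765, 0.1203, -0.0031], 0.66), ([0.5013, -0.3207, 0.045], 0.61), ([0.5883, 0.0113, -0.0007], 0.6)]
```

View pics/w17.png

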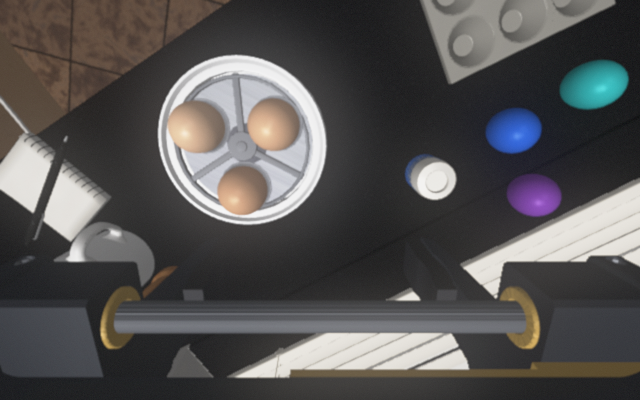

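View pics/s1.png

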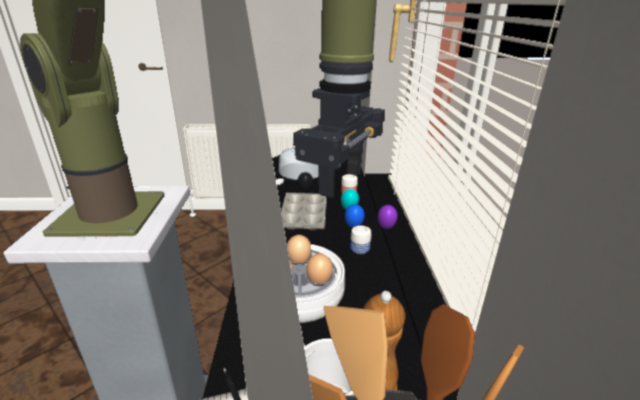

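```bash
python3 - <<'E'
from h import *
s=st(); mv([0.469,.268,.21],-27,s)
E
```

```text
t 23.4 tcp [ 0.5401 -0.2597  0.2011] jaw 59.98 z [-1.7e-03  1.0e-04 -1.0e+00] F [-0.3 -0.3  0.5] op 0.998 q [ 0.71  0.76 -0.6   1.67  0.53  0.88  0.93]
row [0.3256, 0.4214, -0.0087] [-0.1, -0.04, 86.98]
```

{"op": "carry_out", "data": {
  "commands": [
    [0.0272,0.035,-0.009,0,0,7.25],
    [0.0543,0.07,-0.009,0,0,14.5],
    [0.0814,0.1054,-0.009,0,0,21.75],
    [0.1085,0.1405,-0.009,0,0,29],
    [0.1357,0.1756,-0.009,0,0,36.25],
    [0.1628,0.2107,-0.009,0,0,43.5],
    [0.19,0.2458,-0.009,0,0,50.75],
    [0.217,0.281,-0.009,0,0,58],
    [0.2442,0.316,-0.009,0,0,65.25],
    [0.2713,0.3512,-0.009,0,0,72.5],
    [0.2985,0.3863,-0.009,0,0,79.75],
    [0.3256,0.4214,-0.009,0,0,87]
  ]
}}

```text
clock: 24.6
tool_pos: [0.4683, 0.2701, 0.2105]
eef_rot: [0.854, 0.52, -0.0, -0.001]
contact_force: [0.5, -0.0, -0.9]
opening: 0.996
```

{"op": "carry_out", "data": {
  "commands": [
    [0,0,0,0,0,0],
    [0,0,0,0,0,0],
    [0,0,0,0,0,0],
    [0,0,0,0,0,0],
    [0,0,0,0,0,0]
  ]
}}

```text
clock: 25.1
tool_pos: [0.4694, 0.2664, 0.2104]
eef_rot: [0.853, 0.521, -0.001, -0.0]
contact_force: [0.6, 0.2, -0.4]
opening: 0.999
```

```bash
python3 - <<'E'
from h import *
s=st(); p=snap('wrist','w18.png'); T=campose(p,s); np.save('w18.npy',T)
print([(np.round(o['xyz'],4).tolist(),round(o['p'],2)) for o in r.spot_point(p,'lid')])
st()
z=cv2.resize(p['img'][100:300,210:430],None,fx=3,fy=3,interpolation=cv2.INTER_CUBIC)
c=(.469,.268);th=np.radians(63)
def bar(c,th,h,col):
    u=np.array([np.cos(th),np.sin(th)]);v=np.array([-u[1],u[0]])
    X=[np.r_[np.array(c)+a*.031*u+b*.007*v,h] for a,b in ((1,1),(1,-1),(-1,-1),(-1,1))]
    q=(proj(KW,T,X)-[210,100]+.5)*3; cv2.polylines(z,[q.astype(np.int32)],True,col,1)
bar(c,th,.085,(0,0,255)); 
a=np.linspace(0,6.28,90)
for rr,h,col in ((.069,0,(0,255,0)),):
    q=(proj(KW,T,np.c_[c[0]+rr*np.cos(a),c[1]+rr*np.sin(a),0*a+h])-[210,100]+.5)*3; cv2.polylines(z,[q.astype(np.int32)],True,col,1)
cv2.imwrite('pics/o18.png',z)
E
```

```text
t 25.1 tcp [0.4694 0.2664 0.2104] jaw -27.14 z [-1.7e-03 -2.0e-04 -1.0e+00] F [ 0.6  0.2 -0.4] op 0.999 q [-0.55  0.61 -0.09  1.86  0.08  0.68 -1.16]
[([0.465, 0.269, 0.001], 0.81)]
t 25.2 tcp [0.4692 0.267  0.2104] jaw -27.1 z [-1.7e-03  2.0e-04 -1.0e+00] F [0.  0.6 1.1] op 0.996 q [-0.55  0.61 -0.09  1.86  0.08  0.68 -1.16]
```

View pics/o18.png

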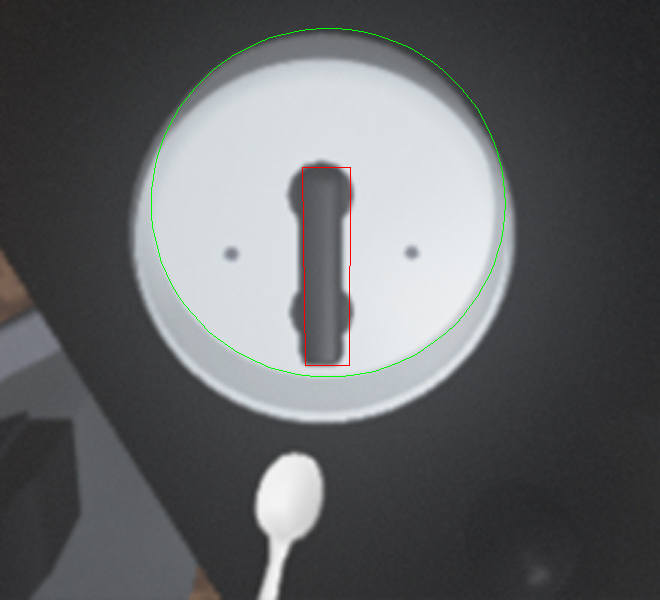

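```bash
python3 - <<'E'
from h import *
s=st(); mv([0.468,.2695,.066],-27,s)
E
```

```text
t 25.2 tcp [0.4692 0.267  0.2104] jaw -27.1 z [-1.7e-03  2.0e-04 -1.0e+00] F [0.  0.6 1.1] op 0.996 q [-0.55  0.61 -0.09  1.86  0.08  0.68 -1.16]
row [0.0018, -0.002, 0.1444] [-0.09, 0.04, -0.1]
```

{"op": "carry_out", "data": {
  "commands": [
    [0.0018,-0.002,0.03,0,0,0],
    [0.0018,-0.002,0.07,0,0,0],
    [0.0018,-0.002,0.1,0,0,0],
    [0.0018,-0.002,0.125,0,0,0],
    [0.0018,-0.002,0.138,0,0,0],
    [0.0018,-0.002,0.144,0,0,0],
    [0.0018,-0.002,0.146,0,0,0],
    [0.0018,-0.002,0.146,0,0,0],
    [0.0018,-0.002,0.146,0,0,0]
  ],
  "fingers": 120
}}

```text
clock: 26.1
tool_pos: [0.4683, 0.2709, 0.0654]
eef_rot: [0.853, 0.522, 0.0, -0.001]
contact_force: [0.1, 0.0, -0.5]
opening: 0.525
```

```bash
python3 - <<'E'
from h import *
s=st(); p=snap('wrist','w19.png')
E
```

```text
t 26.1 tcp [0.4683 0.2709 0.0654] jaw -27.01 z [-1.0e-04  1.4e-03 -1.0e+00] F [ 0.1  0.  -0.5] op 0.525 q [-0.58  0.85 -0.05  1.95  0.12  0.34 -1.19]
```

View pics/w19.png

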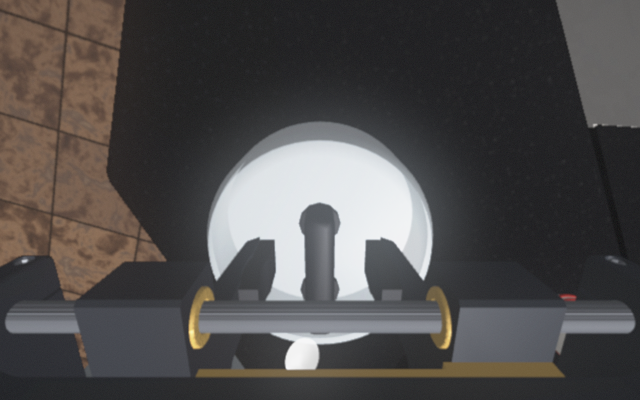

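{"op": "carry_out", "data": {
  "commands": [
    [-0.001,0,0.0025,0,0,0],
    [-0.001,0,0.0025,0,0,0],
    [-0.001,0,0.0025,0,0,0],
    [-0.001,0,0.0025,0,0,0],
    [-0.001,0,0.0025,0,0,0],
    [-0.001,0,0.0025,0,0,0],
    [-0.001,0,0.0025,0,0,0],
    [-0.001,0,0.0025,0,0,0]
  ],
  "fingers": 255,
  "grip_force": 40
}}

```text
clock: 26.95
tool_pos: [0.4672, 0.2698, 0.0619]
eef_rot: [0.853, 0.523, -0.001, -0.001]
contact_force: [0.3, 0.8, 0.4]
opening: 0.156
```

```bash
python3 - <<'E'
from h import *
s=st(); mv([0.468,.2695,.21],-27,s);mv([.4705,-.3018,.21],10,s)
E
```

```text
t 26.95 tcp [0.4672 0.2698 0.0619] jaw -26.99 z [-1.7e-03  5.0e-04 -1.0e+00] F [0.3 0.8 0.4] op 0.156 q [-0.58  0.86 -0.05  1.95  0.12  0.33 -1.19]
row [0.0001, 0.0006, -0.1481] [-0.1, 0.02, 0.01]
row [-0.5079, 0.2621, -0.1484] [-0.1, -0.01, -36.99]
```

{"op": "carry_out", "data": {
  "commands": [
    [0,0,-0.02,0,0,0],
    [0,0,-0.055,0,0,0],
    [0,0,-0.095,0,0,0],
    [0,0,-0.135,0,0,0],
    [-0.02,0.01,-0.148,0,0,0],
    [-0.055,0.028,-0.148,0,0,-3],
    [-0.09,0.046,-0.148,0,0,-6],
    [-0.125,0.064,-0.148,0,0,-10],
    [-0.16,0.083,-0.148,0,0,-14],
    [-0.195,0.101,-0.148,0,0,-18],
    [-0.23,0.119,-0.148,0,0,-22],
    [-0.26,0.134,-0.148,0,0,-26]
  ]
}}

```text
clock: 28.15
tool_pos: [0.468, -0.0255, 0.2095]
eef_rot: [0.713, 0.701, -0.001, -0.001]
contact_force: [0.9, -0.4, -2.7]
opening: 0.154
```

```bash
python3 - <<'E'
from h import *
s=st(); mv([.4705,-.3018,.21],10,s)
E
```

```text
t 28.15 tcp [ 0.468  -0.0255  0.2095] jaw -0.92 z [-2.9e-03 -6.0e-04 -1.0e+00] F [ 0.9 -0.4 -2.7] op 0.154 q [ 0.14  0.55 -0.28  2.05  0.27  0.58 -0.35]
row [-0.2763, 0.0069, -0.0004] [-0.17, 0.02, -10.92]
```

{"op": "carry_out", "data": {
  "commands": [
    [-0.035,0.001,0,0,0,-1],
    [-0.07,0.002,0,0,0,-2],
    [-0.105,0.003,0,0,0,-4],
    [-0.14,0.003,0,0,0,-6],
    [-0.175,0.004,0,0,0,-8],
    [-0.21,0.005,0,0,0,-10],
    [-0.24,0.006,0,0,0,-11],
    [-0.262,0.007,0,0,0,-11],
    [-0.272,0.007,0,0,0,-11],
    [-0.276,0.007,0,0,0,-11],
    [-0.276,0.007,0,0,0,-11],
    [-0.276,0.007,0,0,0,-11]
  ]
}}

```text
clock: 29.35
tool_pos: [0.4712, -0.2972, 0.2097]
eef_rot: [0.642, 0.767, -0.0, -0.001]
contact_force: [-0.3, -0.3, -2.1]
opening: 0.158
```

{"op": "carry_out", "data": {
  "commands": [
    [0,0,0,0,0,0],
    [0,0,0,0,0,0],
    [0,0,0,0,0,0],
    [0,0,0,0,0,0]
  ]
}}

```text
clock: 29.75
tool_pos: [0.4711, -0.2987, 0.2097]
eef_rot: [0.643, 0.766, -0.0, -0.001]
contact_force: [0.5, -0.5, -2.3]
opening: 0.154
```

```bash
python3 - <<'E'
from h import *
s=st(); p=snap('wrist','w20.png'); np.save('w20.npy',campose(p,s)); d=snap('side','s2.png')
print([(np.round(o['xyz'],4).tolist(),round(o['p'],2)) for o in r.spot_point(p,'lid')+r.spot_point(d,'lid')])
s=st(); mv([.4705,-.3018,.16],10,s)
E
```

```text
t 29.75 tcp [ 0.4711 -0.2987  0.2097] jaw 10.02 z [-1.7e-03  3.0e-04 -1.0e+00] F [ 0.5 -0.5 -2.3] op 0.154 q [ 0.72  0.66 -0.39  1.79  0.35  0.76  0.32]
[([0.4695, -0.299, 0.1503], 0.76), ([0.4713, -0.302, 0.148], 0.87)]
t 29.95 tcp [ 0.471  -0.299   0.2097] jaw 10.0 z [-1.7e-03  3.0e-04 -1.0e+00] F [-0.2 -0.4 -2.1] op 0.153 q [ 0.72  0.66 -0.39  1.79  0.35  0.76  0.32]
row [-0.0027, -0.0009, 0.0497] [-0.1, -0.03, 0.0]
```

View pics/w20.png

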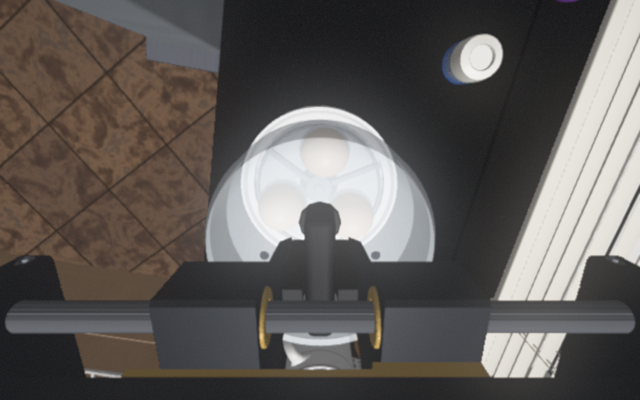

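View pics/s2.png

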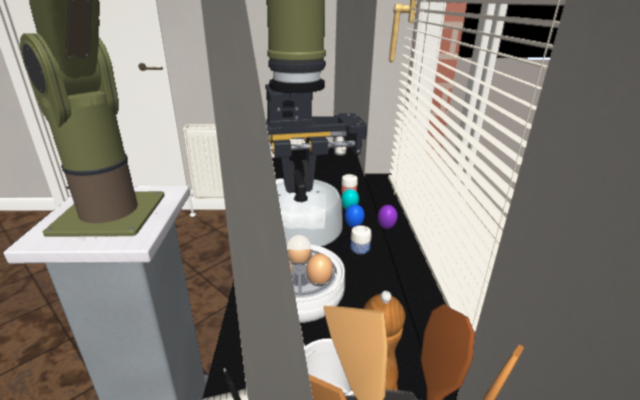

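```bash
python3 - <<'E'
from ov import *
T=np.load('w20.npy')
ov('pics/w20.png',T,(.4705,-.3018),90.5,'pics/o20.png',(195,95,445,265),3)
im=cv2.imread('pics/o20.png'); a=np.linspace(0,6.28,90)
q=(proj(KW,T,np.c_[.4711+.069*np.cos(a),-.2987+.069*np.sin(a),0*a+.148])-[195,95]+.5)*3
cv2.polylines(im,[q.astype(np.int32)],True,(255,0,255),1); cv2.imwrite('pics/o20.png',im)
E
```

```text
(no output)
```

View pics/o20.png

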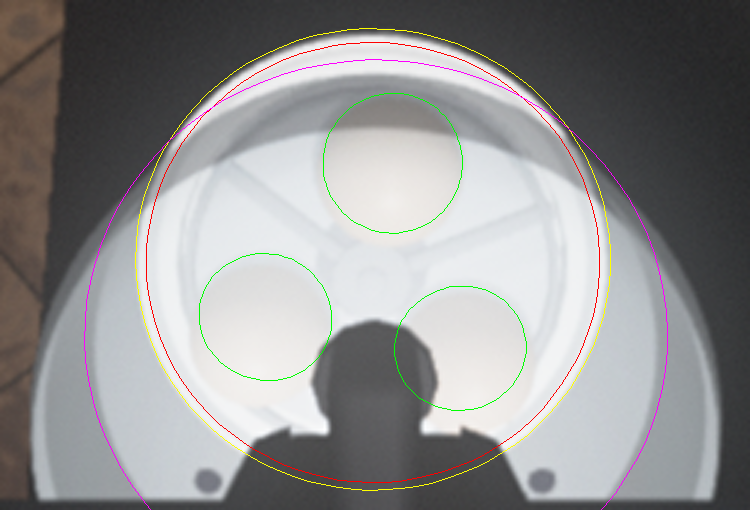

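```bash
python3 - <<'E'
from h import *
tfc=np.array([[0.0,-0.957,-0.291,0.075],[1,0,0,0],[0.001,-0.291,0.957,-0.146],[0,0,0,1.]])
def pose(q,t):
    q=np.array(q);T=np.eye(4);T[:3,:3]=R.from_quat(q/np.linalg.norm(q)).as_matrix();T[:3,3]=t;return T@tfc
T19=pose([.853,.522,0,-.001],[.4683,.2709,.0654]); T18=np.load('w18.npy');T20=np.load('w20.npy')
a=np.linspace(0,6.28,361)
def top(T,c,z):
    q=proj(KW,T,np.c_[c[0]+.069*np.cos(a),c[1]+.069*np.sin(a),0*a+z]); i=q[:,1].argmin(); return np.round(q[i],1)
for c in [(.469,.268),(.468,.2695)]: print('18',top(T18,c,0),'19',top(T19,c,0))
for c in [(.4711,-.2987),(.4711,-.302)]:
  for z in (.143,.148): print('20',top(T20,c,z))
for n in (18,19,20):
    im=cv2.imread(f'pics/w{n}.png'); y0={18:100,19:110,20:100}[n]
    z=cv2.resize(im[y0:y0+40,280:360],None,fx=8,fy=8,interpolation=cv2.INTER_NEAREST); cv2.imwrite(f'pics/e{n}.png',z)
    print(n,y0,im[y0:y0+40,321].mean(1).astype(int).tolist())
E
```

```text
18 [318.7 109. ] 19 [323.1 117.8]
18 [317.3 108.1] 19 [320.7 116.4]
20 [320.  114.2]
20 [320.  114.5]
20 [319.1 119.3]
20 [319.1 119.6]
18 100 [55, 55, 56, 56, 55, 57, 55, 57, 59, 58, 66, 91, 109, 116, 117, 116, 118, 120, 124, 145, 184, 204, 206, 208, 211, 214, 217, 219, 221, 221, 220, 221, 220, 221, 221, 221, 222, 221, 222, 222]
19 110 [57, 58, 55, 58, 59, 58, 59, 60, 60, 61, 67, 89, 112, 120, 122, 123, 123, 124, 126, 124, 125, 126, 127, 128, 130, 131, 131, 134, 131, 144, 176, 207, 215, 216, 218, 219, 219, 221, 222, 223]
20 100 [58, 59, 59, 59, 66, 91, 147, 221, 238, 240, 234, 226, 228, 235, 237, 238, 239, 240, 234, 205, 163, 151, 150, 141, 136, 141, 141, 135, 130, 128, 129, 131, 132, 133, 134, 135, 141, 163, 189, 202]
```

{"op": "carry_out", "data": {
  "commands": [
    [-0.0005,-0.0005,0.015,0,0,0],
    [-0.0005,-0.0005,0.035,0,0,0],
    [-0.0005,-0.0005,0.055,0,0,0],
    [-0.0005,-0.0005,0.07,0,0,0],
    [-0.0005,-0.0005,0.078,0,0,0],
    [-0.0005,-0.0005,0.082,0,0,0],
    [-0.0005,-0.0005,0.082,0,0,0],
    [-0.0005,-0.0005,0.082,0,0,0],
    [-0.0005,-0.0005,0.082,0,0,0]
  ]
}}

```text
clock: 30.85
tool_pos: [0.4709, -0.2998, 0.1284]
eef_rot: [0.643, 0.766, -0.0, -0.0]
contact_force: [-0.3, -0.1, -1.6]
opening: 0.156
```

```bash
python3 - <<'E'
from h import *
s=st(); p=snap('wrist','w21.png'); np.save('w21.npy',campose(p,s)); d=snap('side','s3.png')
cv2.imwrite('pics/z21.png',cv2.resize(p['img'][90:290,190:450],None,fx=3,fy=3,interpolation=cv2.INTER_CUBIC))
cv2.imwrite('pics/zs3.png',cv2.resize(d['img'][150:330,220:380],None,fx=4,fy=3.3,interpolation=cv2.INTER_CUBIC))
st()
E
```

```text
t 30.85 tcp [ 0.4709 -0.2998  0.1284] jaw 10.0 z [-5.e-04 -3.e-04 -1.e+00] F [-0.3 -0.1 -1.6] op 0.156 q [ 0.68  0.77 -0.32  1.86  0.42  0.57  0.25]
t 30.95 tcp [ 0.4708 -0.2997  0.1282] jaw 10.0 z [-7.e-04 -2.e-04 -1.e+00] F [-0.3 -0.6 -2.4] op 0.157 q [ 0.68  0.77 -0.32  1.86  0.42  0.57  0.25]
```

View pics/z21.png

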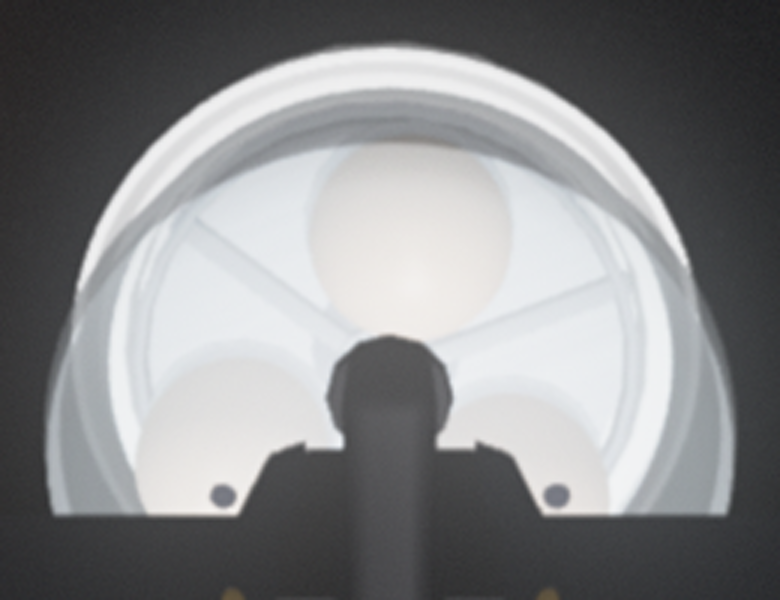

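View pics/zs3.png

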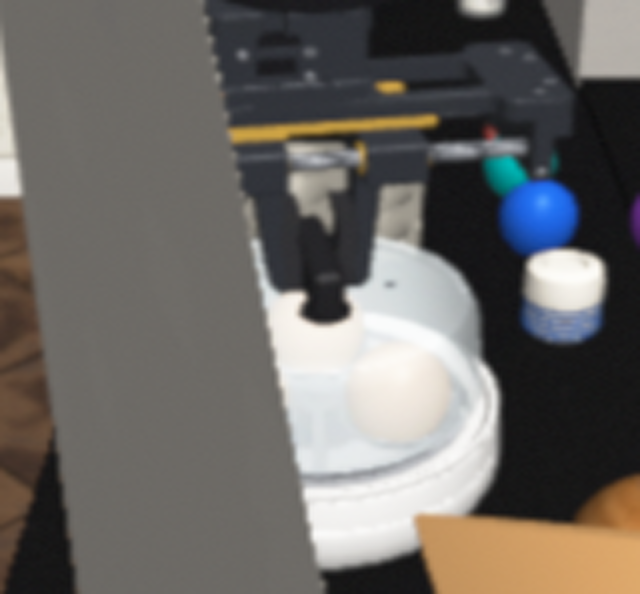

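```bash
python3 - <<'E'
from h import *
from scipy.optimize import least_squares
T=np.load('w21.npy'); im=cv2.GaussianBlur(cv2.imread('pics/w21.png'),(3,3),0).mean(2)
# outer edge scan per column from top
pts=[]
for u in range(222,416,3):
    col=im[90:200,u]; i=np.argmax(col>130)
    j=i-1; pts.append((u,90+j+(130-col[j])/(col[i]-col[j])))
pts=np.array(pts); 
def world(P,z): return np.array([ray(KW,T,p,z)[:2] for p in P])
for z in (.056,.060):
    W=world(pts,z)
    f=lambda p: np.hypot(W[:,0]-p[0],W[:,1]-p[1])-p[2]
    o=least_squares(f,[.47,-.3,.078],loss='soft_l1',f_scale=.0005); print('cooker',z,np.round(o.x,4),np.std(o.fun))
    f=lambda p: np.hypot(W[:,0]-p[0],W[:,1]-p[1])-.0785
    o=least_squares(f,[.47,-.3],loss='soft_l1',f_scale=.0005); print('cooker fixed r',z,np.round(o.x,4),np.std(o.fun))
# rim: transition bright->grey after white ring
rp=[]
for u in range(270,372,3):
    y0=int(np.interp(u,pts[:,0],pts[:,1]))
    col=im[y0+6:y0+40,u]; g=np.diff(col); k=np.argmin(g); rp.append((u,y0+6+k+.5,g[k]))
rp=np.array(rp); print(rp[::6])
W=world(rp[:,:2],.066)
f=lambda p: np.hypot(W[:,0]-p[0],W[:,1]-p[1])-.069
o=least_squares(f,[.47,-.3],loss='soft_l1',f_scale=.0005); print('lid',np.round(o.x,4),np.std(o.fun)); 
E
```

```text
cooker 0.056 [ 0.4704 -0.303   0.0781] 9.655261335461445e-05
cooker fixed r 0.056 [ 0.4705 -0.3034] 0.00011323479035617857
cooker 0.06 [ 0.4702 -0.3016  0.0767] 9.478566276406365e-05
cooker fixed r 0.06 [ 0.4706 -0.3036] 0.00030552938425415765
[[270.         131.5        -22.66666667]
 [288.         123.5        -22.33333333]
 [306.         119.5        -22.33333333]
 [324.         119.5        -23.33333333]
 [342.         121.5        -24.        ]
 [360.         127.5        -22.33333333]]
lid [ 0.4713 -0.3026] 0.0002032783248508352
```

{"op": "carry_out", "data": {
  "commands": [
    [-0.0003,-0.001,0.002,0,0,0],
    [-0.0003,-0.001,0.004,0,0,0],
    [-0.0003,-0.001,0.006,0,0,0],
    [-0.0003,-0.001,0.008,0,0,0],
    [-0.0003,-0.001,0.009,0,0,0],
    [-0.0003,-0.001,0.009,0,0,0]
  ]
}}

```text
clock: 31.55
tool_pos: [0.4694, -0.2999, 0.1184]
eef_rot: [0.643, 0.766, -0.0, -0.001]
contact_force: [0.2, -0.4, -2.2]
opening: 0.155
```

{"op": "carry_out", "data": {
  "commands": [
    [0,0,0.001,0,0,0],
    [0,0,0.002,0,0,0],
    [0,0,0.003,0,0,0],
    [0,0,0.003,0,0,0]
  ]
}}

```text
clock: 31.95
tool_pos: [0.4696, -0.3, 0.1159]
eef_rot: [0.643, 0.766, -0.0, -0.001]
contact_force: [-0.7, 0.3, 0.5]
opening: 0.156
```

{"op": "carry_out", "data": {
  "commands": [
    [0,0,0.001,0,0,0],
    [0,0,0.001,0,0,0]
  ]
}}

```text
clock: 32.15
tool_pos: [0.4697, -0.3, 0.1157]
eef_rot: [0.643, 0.766, -0.001, -0.0]
contact_force: [-2.7, 1.3, 9.0]
opening: 0.152
```

```bash
python3 - <<'E'
from h import *
s=st(); p=snap('wrist','w22.png')
cv2.imwrite('pics/z22.png',cv2.resize(p['img'][90:290,190:450],None,fx=3,fy=3,interpolation=cv2.INTER_CUBIC))
E
```

```text
t 32.15 tcp [ 0.4697 -0.3     0.1157] jaw 10.0 z [-1.2e-03 -4.0e-04 -1.0e+00] F [-2.7  1.3  9. ] op 0.152 q [ 0.67  0.79 -0.31  1.87  0.43  0.55  0.24]
```

View pics/z22.png

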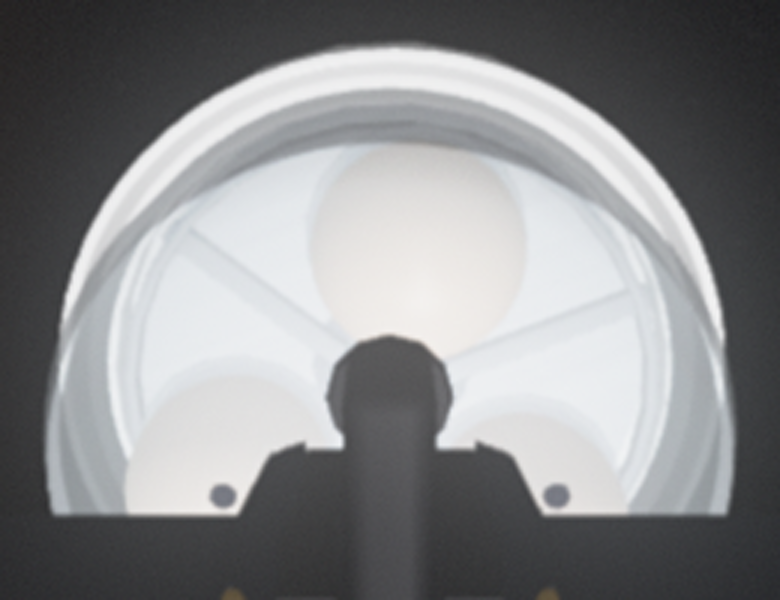

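{"op": "carry_out", "data": {
  "commands": [
    [0,0,-0.001,0,0,0],
    [0,0,-0.001,0,0,0],
    [0,0,-0.001,0,0,0],
    [0,0,-0.001,0,0,0],
    [0,0,-0.001,0,0,0]
  ],
  "fingers": 120
}}

```text
clock: 32.7
tool_pos: [0.4695, -0.3, 0.1155]
eef_rot: [0.643, 0.766, -0.0, -0.001]
contact_force: [0.8, -0.1, 0.6]
opening: 0.532
```

{"op": "carry_out", "data": {
  "commands": [
    [0,0,-0.01,0,0,0],
    [0,0,-0.03,0,0,0],
    [0,0,-0.06,0,0,0],
    [0,0,-0.1,0,0,0],
    [-0.01,0.02,-0.13,0,0,-5],
    [-0.03,0.06,-0.13,0,0,-10],
    [-0.03,0.08,-0.13,0,0,-15],
    [-0.03,0.08,-0.13,0,0,-15],
    [-0.03,0.08,-0.13,0,0,-15],
    [-0.03,0.08,-0.13,0,0,-15]
  ]
}}

```text
clock: 33.7
tool_pos: [0.5521, -0.316, 0.2455]
eef_rot: [0.538, 0.843, -0.001, -0.002]
contact_force: [-0.5, -0.6, 0.1]
opening: 0.534
```

```bash
python3 - <<'E'
from h import *
s=st(); p=snap('wrist','w23.png'); np.save('w23.npy',campose(p,s)); d=snap('side','s4.png'); t=snap('top','t4.png')
print([(np.round(o['xyz'],4).tolist(),round(o['p'],2)) for q in (p,d,t) for o in r.spot_point(q,'lid')])
z=cv2.resize(d['img'][180:330,240:380],None,fx=4,fy=4,interpolation=cv2.INTER_CUBIC); cv2.imwrite('pics/zs4.png',z)
E
```

```text
t 33.7 tcp [ 0.5521 -0.316   0.2455] jaw 24.91 z [-0.0037  0.     -1.    ] F [-0.5 -0.6  0.1] op 0.534 q [ 0.7   0.73 -0.48  1.51  0.37  1.    0.56]
[([0.4679, -0.3018, 0.0517], 0.78), ([0.4726, -0.3032, 0.0021], 0.73), ([0.5058, -0.32, 0.0469], 0.25), ([0.4705, -0.3054, 0.0543], 0.72)]
```

View pics/w23.png

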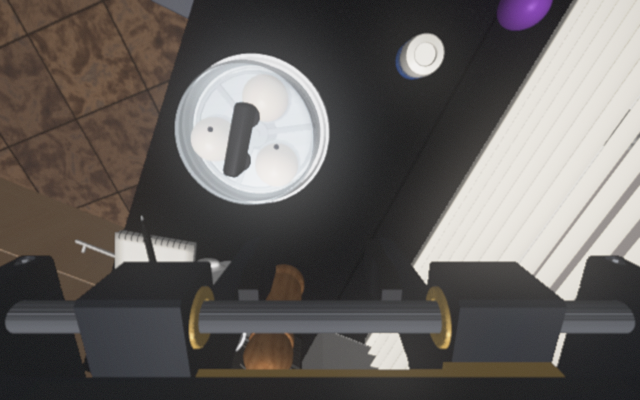

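View pics/zs4.png

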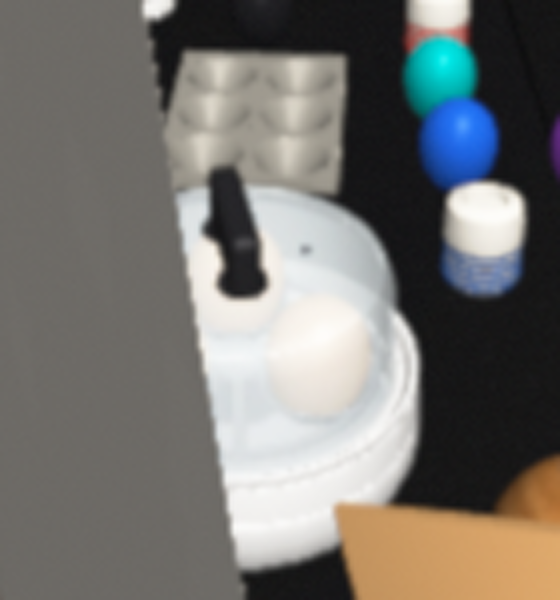

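```bash
python3 - <<'E'
from ov import *
T=np.load('w23.npy'); ov('pics/w23.png',T,(.4705,-.3028),90.5,'pics/o23.png',(165,45,340,215),4)
im=cv2.imread('pics/o23.png'); a=np.linspace(0,6.28,90)
def pl(X,col):
    q=(proj(KW,T,X)-[165,45]+.5)*4; cv2.polylines(im,[q.astype(np.int32)],True,col,1)
c=np.array([.4705,-.3028]); pl(np.c_[c[0]+.069*np.cos(a),c[1]+.069*np.sin(a),0*a+.055],(255,0,255))
th=np.radians(100);u=np.array([np.cos(th),np.sin(th)]);v=np.array([-u[1],u[0]])
pl([np.r_[c+s*.031*u+b*.007*v,.140] for s,b in ((1,1),(1,-1),(-1,-1),(-1,1))],(0,0,255))
cv2.imwrite('pics/o23.png',im)
E
```

```text
(no output)
```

View pics/o23.png

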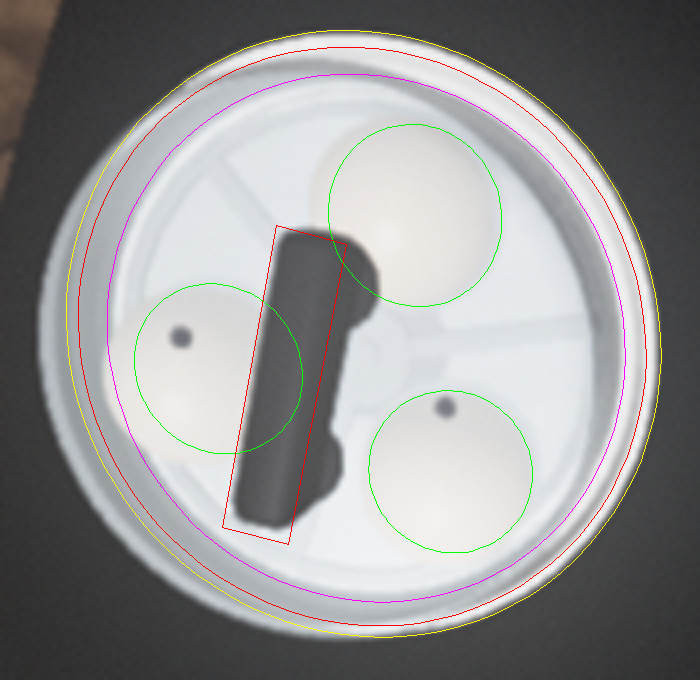

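{"op": "carry_out", "data": {
  "commands": [
    [0,0,0,0,0,0],
    [0,0,0,0,0,0],
    [0,0,0,0,0,0],
    [0,0,0,0,0,0],
    [0,0,0,0,0,0]
  ]
}}

```text
clock: 34.5
tool_pos: [0.5537, -0.3157, 0.2455]
eef_rot: [0.537, 0.843, -0.0, -0.001]
contact_force: [-0.0, 0.6, 0.7]
opening: 0.528
```

```bash
python3 - <<'E'
from h import *
st(); print(r.finish_job())
E
```

```text
t 34.5 tcp [ 0.5537 -0.3157  0.2455] jaw 25.0 z [-1.7e-03  4.0e-04 -1.0e+00] F [-0.   0.6  0.7] op 0.528 q [ 0.7   0.73 -0.48  1.51  0.38  1.    0.56]
the job is handed in; nothing more can be done
None
```

All three eggs are in the cooker's pockets and the lid is on. I handed the job in at about 34.5 s of the 72 s. `finish_job` reports no verdict, so the result rests on my own checks.

- **Eggs:** I lowered each egg until the force readings showed it resting in its pocket; the highest reading was about 15 N. The networks then put the tips within about 4–6 mm of the pocket points, which is near the 6 mm limit but also about as accurate as they are. In the pictures the eggs look upright.
- **Lid:** I lowered it to firm contact (about 9 N). The hand stopped 1–1.5 mm below the height I expected for a lid on the shoulder, so the lid is not caught on the lip. In the last close-up the rim matches a level, seated lid to about 1–2 mm.
- **Bystanders:** The arm never went near the egg cups or the teaspoon. The hand ended clear of everything with about zero contact force.

**Disagreements:**
- After the lid was placed, the side-camera network put it at z = 0.002, as if on the worktop. The wrist and top cameras gave 0.052 and 0.054 (the shoulder is at 0.055), so I took the side value as a misreading.
- My colour-based egg fit put the back egg on the robot's side about 7 mm off its pocket. Its mask covered only part of that egg, and the network gave about 2 mm, so I ignored it.
- The lid's rim showed about 3 mm off the handle's centre line. I corrected for that while lowering.

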